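# Peel the liner tray out of the sample trays and show it to the code reader

### The arm

A 6-joint arm with a two-finger parallel gripper is mounted at the origin on the work surface. World frame = base frame: x ahead of the robot, y to its left, z up, the work surface at z = 0. Lengths are in m, angles in rad, forces in N, time in s.
With the tool pointing down it reaches from about 0.4 to 0.825 m from the base axis. Payload 7 kg.
Tool frame: the origin (TCP) lies midway between the tips of the shut fingers; the grasp point (between the pads) lies 19 mm behind it; z points along the fingers, y is the direction in which the jaws open and shut (so a half turn about z gives the same grasp; the last joint's range is limited). The gripper opens to 85 mm and grips with 20 to 120 N. Pads are 22 mm wide; open, the fingers measure 114 mm over their backs; the gripper's body (76 mm by 85 mm) begins 54 mm behind the grasp point. The pads swing forward as they close: fully open they stand 13 mm farther back than shut.
Start: joints at [-1.059, 0.359, 0.012, 0, -1.224, -0.288], TCP at [0.15, -0.658, 0.231] pointing down, gripper open.
Joint ranges: [-3.07, 3.07], [-1.43, 2.12], [-1.02, 1.25], [-3.03, 1.67], [-3.05, -0], [-3.03, 3.03]. Speed limits (rad/s): [2.39, 2.39, 3.01, 3.14, 3.14, 3.14].

### API

Orientations are given as a unit quaternion [x, y, z, w].
In Python, from station import bot, optics, job_done gives the robot as it stands.
- The arm moves only by the shell command python3 -m handwheel 'ROWS'. ROWS is JSON, a list of rows, each a list of 3 entries, a list of its own where there are three numbers: the closure in counts, from 0 (fully open) to 255 (shut), then the shift along the tool's x, y, z in cm, then the turn about the tool's z in rad. A call has 1 to 20 rows; each row shifts and turns the pose as measured when the row begins, along the tool's axes as they then stand; what a row does not reach is not made up. A row lasts 1/12 s, in which the tool goes at most 41.7 mm and 7.16 degrees, less where a joint would pass 70% of its speed; a pose out of reach is approached as far as the arm can. A call with a gripper value outside its range is refused whole. The fingers move at their own pace and stop on an object; the grip force is fixed at half the most. Time passes only in rows, so rows that do not move let the fingers close. It gives the time, the measured TCP pose, the force and the opening at its end, in the units of the state.
- bot.get_obs(): the state, without advancing time (a new reading comes with each control period).
- optics.grab_frame(name): name is "scene" or "top" or "wrist"; returns a dict with "img" (400x640x3 uint8, red, green, blue), "fx", "fy", "cx", "cy" (pixels), "cam_to_world" (4x4, takes a point from camera to world coordinates). Camera axes: x right, y up, looking along -z (the intrinsics and any distortion apply to the point x, -y, -z); pixel columns grow to the right and rows downward; lengths in m; the calibration is good to about 2 mm. A picture is of the moment at which its call begins. There is no depth.
- job_done(): hands the job in, once; it reports no verdict.
Trained networks look in a picture, given as the dict that the camera call returned (one of the last four; its "shot" number tells which), for a name from the list of things; names that differ only in an ending like _2 or _b are one class to them, and where a whole thing is asked for, a point or a joint stands for the part that bears it (a point fixed in the world has none). Each returns a list of dicts, best first, with "p" (0 to 1); they miss things now and then, are a little off and sometimes report something else, mostly with a low value. They report only what shows in the picture. A call takes as long as a camera call.
- optics.recognise(picture, target): "position" ([row, column] as shares, 0 to 1, of the picture: columns of its width, rows of its height, amid what is visible of it).
- optics.trace(picture, target): "mask" (400x640 bool, what is visible of it) and "position" ([row, column] as shares, 0 to 1, of the picture: columns of its width, rows of its height, amid what is visible of it).
- optics.landmark_of(picture, target): "position" ([row, column] as shares, 0 to 1, of the picture: columns of its width, rows of its height: a listed point, or the origin of a listed thing).
The state is a dict: "time_s": time; "joints": joint angles; "joint_velocities": joint speeds; "joint_torque": joint torques, N m; "eef_pos": TCP position; "ee_rot": TCP orientation; "wrist_force": force on the tool from outside, world axes, zero at the start; "wrist_torque": the same for the moment, N m; "width": finger opening in m.
Only numpy, scipy, OpenCV 4.12 (cv2) and the standard library are available. Lean on these libraries where they do the work, as an engineer would, in place of code of your own. Each camera call takes 0.05 s, during which the arm holds its last target.

### The job

The thin black plastic liner is stuck in the nested steel sample trays: take it by its upright corner lug and peel it off by lifting that corner first, with the opposite corner still resting down, until the lug has risen about 4 cm; then lift it right out. Present it to the code reader: finish while holding it still in the gripper, roughly level, its middle centred over the reader's window and about 10 cm above it. Leave the steel trays standing where they are and do not disturb anything else on the bench.

Things in the scene. Friction and masses are not known exactly. Their poses are not given: they have to be found in the camera images.
- liner_lug (a point): centre of the liner's upright grip lug, a plate 10 mm thick, 40 long, 34 tall standing on the flange across the liner's (-x, -y) corner; its thickness lies along the liner's (1, 1, 0) direction. The point is 17 mm below the lug's top and 17 mm above the flange's top, and 87 mm (-x), 62 mm (-y), 20 mm (z) from liner_mid. Axes are the liner's: x along its long side, z up
- liner_mid (a point): middle of the liner tray, level with the underside of its flange (35 mm above the bench when it sits home); axes as for the lug
- liner_far (a point): corner of the liner's flange diagonally opposite the lug, on the flange's underside: 103 mm (+x) and 78 mm (+y) from liner_mid; axes as for the lug. The liner pivots here when its lug corner is lifted.
- trays: two bare steel sample trays nested tight, moving as one loose piece of 1.5 kg: rim 212 x 162 mm, 35 mm high; origin at the centre of the underside on the bench, x along the long side, z up
- reader_window (a point): centre of the upward-looking glass window (110 x 85 mm) on top of the code reader, a grey box 170 x 140 x 50 mm fixed to the bench; window 51 mm above the bench; x along the box's long side, z up
- rack_mid (a point): bystander: white vial rack 110 x 50 mm, 50 mm tall with its vials; point 15 mm above the bench
- spatula_grip (a point): bystander: spatula about 150 mm long lying on the bench; point on its handle
- solvent_mid (a point): bystander: amber solvent bottle, 72 mm across, 130 mm tall; its centre
- jar_mid (a point): bystander: glass jar 60 mm across, 80 mm tall; its centre
- can_mid (a point): bystander: aluminium can 68 mm across, 110 mm tall; its centre
- beaker_mid (a point): bystander: clear beaker 72 mm across, 90 mm tall; its centre
- vialtray_mid (a point): bystander: black tray without a lug, 200 x 140 x 25 mm with a few vials up to 40 mm tall; its centre
- liner: thin black plastic liner tray, 0.1 to 0.15 kg, open on top: flat flange 206 x 156 mm, 3 mm thick, 18 mm wide; body 170 x 118 mm reaching 20 mm below the flange. Its flange lies on the steel rim; four spring rubber pads in the steel tray's long walls drag on it (about 2 N each over the first 15 mm or so); about 5 N upwards at the lug frees that corner. Same point and axes as liner_mid
- reader: the code reader: origin at the centre of its underside, axes as for its window

How it is judged:
By the outcome, as a careful person would: the job done as asked, in the order asked, and still so for the second after the job is handed in, while the arm keeps its last pose, push and grip.
It also fails if it takes over 51 s, if anything falls off the work surface, if the arm or the gripper's body presses on something with over 40 N, if the wrist force passes 120 N, or if a joint passes its speed limit or range.

## Working session

There is one attempt and no reset: what is moved stays moved. The work goes in short steps, Python scripts to look and compute and a shell command to move; the robot and the scene stay as the last step left them, time stands still between calls to the robot, and variables do not carry over. Pictures are saved under pics/ and viewed, and the job is handed in when it is done.

```bash
mkdir -p pics; ls; cat > h.py <<'E'
from station import bot, optics, job_done
import cv2, numpy as np
from scipy.spatial.transform import Rotation as R
def save(f,n): cv2.imwrite('pics/'+n+'.png',cv2.cvtColor(f['img'],cv2.COLOR_RGB2BGR))
def ray(f,pos):
    r,c=pos[0]*400,pos[1]*640
    d=np.array([(c-f['cx'])/f['fx'],-(r-f['cy'])/f['fy'],-1.])
    T=np.array(f['cam_to_world']); return T[:3,3],T[:3,:3]@d
def at(f,pos,z):
    o,d=ray(f,pos); return o+d*(z-o[2])/d[2]
def px(f,p):
    T=np.array(f['cam_to_world']); q=T[:3,:3].T@(np.array(p)-T[:3,3])
    return np.array([f['cx']+f['fx']*q[0]/-q[2], f['cy']-f['fy']*q[1]/-q[2]])
E
python3 - <<'E'
from h import *
o=bot.get_obs()
for k,v in o.items(): print(k,np.round(v,3))
np.set_printoptions(precision=3,suppress=True)
fs={n:optics.grab_frame(n) for n in ("scene","top","wrist")}
for n,f in fs.items():
    save(f,n+'0'); print(n,[k for k in f if k!='img'],f['fx'],f['fy'],f['cx'],f['cy'],np.array(f['cam_to_world'])[:3].tolist(), f.get('dist'))
Z=dict(liner_lug=.055,liner_mid=.035,liner_far=.035,reader_window=.051,trays=0,reader=0)
for t,z in Z.items():
    for n,f in fs.items():
        for d in optics.landmark_of(f,t)[:3]: print(t,n,round(d['p'],2),np.round(np.array(d['position'])*[400,640]),at(f,d['position'],z))
E
```

```text
pics
time_s 0.0
joints [-1.059  0.359  0.011 -0.    -1.224 -0.288]
joint_velocities [-0.     0.     0.001  0.001  0.001  0.001]
joint_torque [ 0.0000e+00 -5.8333e+01  2.9343e+01  6.9370e+00 -6.0000e-03  0.0000e+00]
eef_pos [ 0.15  -0.658  0.23 ]
ee_rot [-0.112  0.994  0.001 -0.   ]
wrist_force [ 0.086 -0.454  0.032]
wrist_torque [-0.006  0.026  0.025]
width 0.086
scene ['fx', 'fy', 'cx', 'cy', 'cam_to_world', 'shot'] 416.9358397220807 416.9358397220807 321.01051652768695 197.21649384885657 [[-0.8000640728400961, -0.4320508966285115, 0.41620848390321996, 1.1945148280855897], [0.5997042602258348, -0.5943625444251017, 0.5358059033376763, 0.7698684210672624], [0.01588331254813917, 0.678281054215005, 0.7346308813788595, 1.1336071984744687]] None
top ['fx', 'fy', 'cx', 'cy', 'cam_to_world', 'shot'] 517.5593057336946 517.5593057336946 312.5215901013536 201.82715057672738 [[-0.02590511996484813, 0.9941183626523344, -0.10515515107235074, 0.37313732127724486], [-0.9995601147360548, -0.027278130237721798, -0.011639615095831812, -0.001693169938992044], [-0.014439591007090597, 0.1048073692455639,
[... 498 characters left out ...]
er_lug scene 0.55 [153. 297.] [ 0.516 -0.26   0.055]
liner_lug top 0.78 [248. 398.] [ 0.398 -0.314  0.055]
liner_mid scene 0.89 [152. 296.] [ 0.506 -0.285  0.035]
liner_mid top 0.81 [221. 392.] [ 0.506 -0.295  0.035]
liner_far scene 0.7 [172. 276.] [ 0.632 -0.236  0.035]
liner_far top 0.74 [192. 378.] [ 0.626 -0.244  0.035]
reader_window scene 0.62 [238. 383.] [0.527 0.243 0.051]
reader_window scene 0.49 [225. 275.] [ 0.78  -0.011  0.051]
reader_window top 0.76 [222. 262.] [0.516 0.229 0.051]
trays scene 0.76 [159. 295.] [ 0.51  -0.287  0.   ]
reader scene 0.92 [248. 381.] [0.527 0.244 0.   ]
reader scene 0.24 [159. 297.] [ 0.506 -0.282  0.   ]
reader top 0.94 [225. 262.] [0.509 0.232 0.   ]
```

View pics/scene0.png

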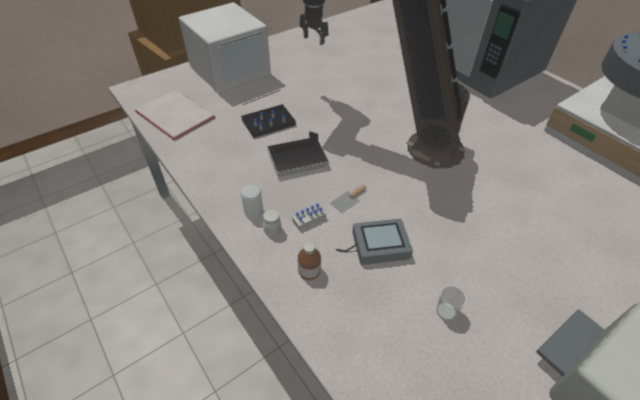

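View pics/top0.png

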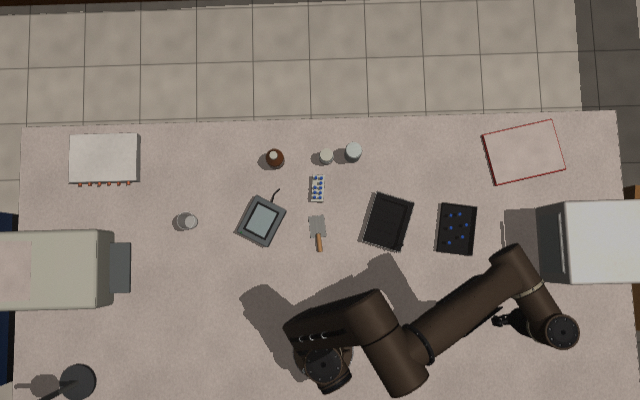

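View pics/wrist0.png

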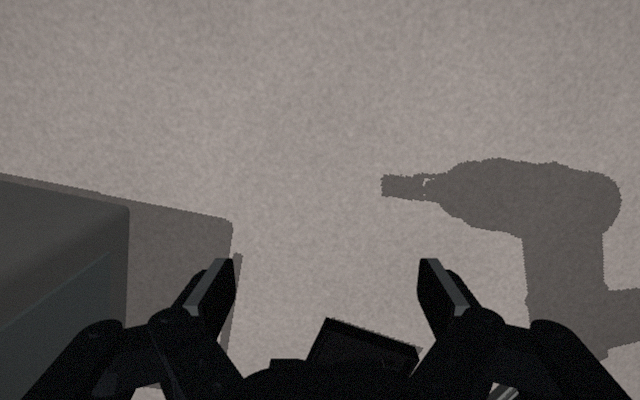

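```bash
python3 - <<'E'
from h import *
for n,box in (("scene",(100,220,220,420)),("top",(150,280,320,480))):
    i=cv2.imread(f'pics/{n}0.png')[box[0]:box[1],box[2]:box[3]]
    cv2.imwrite(f'pics/{n}0c.png',cv2.resize(i,None,fx=4,fy=4,interpolation=cv2.INTER_CUBIC))
E
```

```text
(no output)
```

The scene view shows the liner tray near (297,153) with its lug near (313,136), the reader at (382,238), and bystanders around. The top view has the liner at (387,221) and the reader at (261,221). Next I'll look at the zoomed crops.

View pics/scene0c.png

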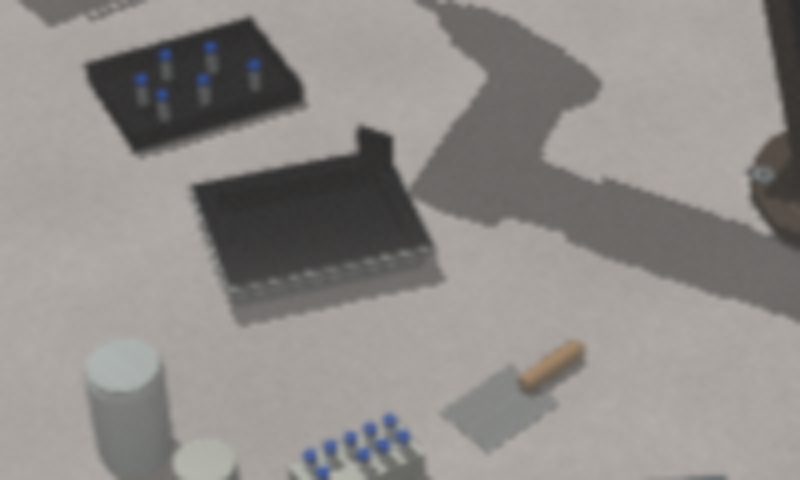

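View pics/top0c.png

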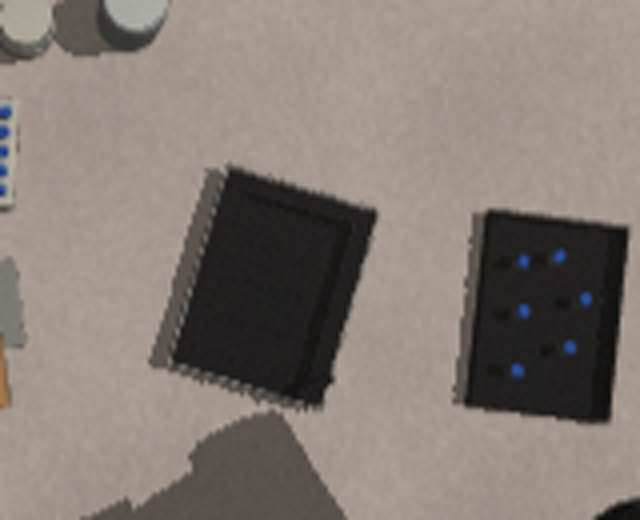

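The crops show the liner's lug at the tray corner nearest the robot: scene about (313,136), top about (402,246). The liner's black corners in the top view are at about (377,191), (414,202), (400,252) and (362,241).

```bash
python3 - <<'E'
from h import *
np.set_printoptions(precision=3,suppress=True)
fs={n:optics.grab_frame(n) for n in ("scene","top")}
f=fs['top']
P=np.array([at(f,(r/400,c/640),.038) for c,r in ((377,191.25),(414.2,202.5),(400.5,251.75),(362.5,241))])
print(P, P.mean(0), [np.linalg.norm(P[i]-P[i-1]) for i in range(4)], np.degrees(np.arctan2(*(P[0]-P[3])[[1,0]])),np.degrees(np.arctan2(*(P[1]-P[2])[[1,0]])))
f=fs['scene']
P=np.array([at(f,((100+r/4)/400,(220+c/4)/640),.038) for c,r in ((232,290),(192,186),(388,150),(432,250))])
print(P, P.mean(0), [np.linalg.norm(P[i]-P[i-1]) for i in range(4)], np.degrees(np.arctan2(*(P[0]-P[3])[[1,0]])),np.degrees(np.arctan2(*(P[1]-P[2])[[1,0]])))
# masks
for n,f in fs.items():
  for t in ('liner','trays','reader'):
    for d in optics.trace(f,t)[:1]:
        m=d['mask'].astype(np.uint8); b=cv2.boxPoints(cv2.minAreaRect(cv2.findNonZero(m)))
        z={'liner':.038,'trays':.033,'reader':.05}[t]
        print(n,t,d['p'],m.sum(),[at(f,(q[1]/400,q[0]/640),z)[:2] for q in b])
Z=dict(rack_mid=.015,spatula_grip=.01,solvent_mid=.065,jar_mid=.04,can_mid=.055,beaker_mid=.045,vialtray_mid=.0125,reader_window=.051)
for t,z in Z.items():
    for n,f in fs.items():
        for d in optics.landmark_of(f,t)[:1]: print(t,n,round(d['p'],2),np.round(np.array(d['position'])*[400,640]),at(f,d['position'],z))
E
```

```text
[[ 0.63  -0.24   0.038]
 [ 0.58  -0.388  0.038]
 [ 0.383 -0.324  0.038]
 [ 0.43  -0.174  0.038]] [ 0.506 -0.281  0.038] [np.float64(0.21006658646192206), np.float64(0.1563392192235117), np.float64(0.206529916549083), np.float64(0.15737225211295472)] -18.285540896896446 -18.004301014578754
[[ 0.629 -0.226  0.038]
 [ 0.58  -0.376  0.038]
 [ 0.386 -0.307  0.038]
 [ 0.442 -0.16   0.038]] [ 0.509 -0.267  0.038] [np.float64(0.19844675726222333), np.float64(0.15787355972495168), np.float64(0.20556289524479018), np.float64(0.1573191789711021)] -19.575186042115806 -19.725703049739916
scene liner 0.95 1350 [array([ 0.577, -0.371]), array([ 0.357, -0.341]), array([ 0.436, -0.168]), array([ 0.638, -0.204])]
scene trays 0.53 258 [array([ 0.629, -0.236]), array([ 0.437, -0.176]), array([ 0.452, -0.149]), array([ 0.641, -0.208])]
scene reader 0.94 2160 [array([0.623, 0.113]), array([0.397, 0.229]), array([0.504, 0.358]), array([0.709, 0.249])]
top liner 0.77 1933 [array([ 0.435, -0.172]), array([ 0.631, -0.238]), array([ 0.58 , -0.389]), array([ 0.386, -0.322])]
top reader 0.94 1463 [array([0.484, 
[... 248 characters left out ...]
a_grip top 0.81 [241. 318.] [0.436 0.005 0.01 ]
solvent_mid scene 0.65 [259. 309.] [0.772 0.175 0.065]
solvent_mid top 0.6 [158. 274.] [0.773 0.173 0.065]
jar_mid scene 0.93 [223. 275.] [ 0.77  -0.024  0.04 ]
jar_mid top 0.66 [154. 327.] [ 0.788 -0.041  0.04 ]
can_mid scene 0.94 [200. 253.] [ 0.785 -0.144  0.055]
can_mid top 0.76 [151. 354.] [ 0.794 -0.15   0.055]
beaker_mid scene 0.77 [303. 451.] [0.524 0.531 0.045]
beaker_mid top 0.85 [220. 191.] [0.531 0.514 0.045]
vialtray_mid scene 0.73 [121. 267.] [ 0.478 -0.552  0.012]
vialtray_mid top 0.91 [228. 455.] [ 0.472 -0.553  0.013]
reader_window scene 0.62 [238. 380.] [0.532 0.237 0.051]
reader_window top 0.93 [224. 263.] [0.509 0.225 0.051]
```

```bash
python3 -m handwheel '[[0,[-2.3,2.0,0],0],[0,[-2.3,2.0,0],0],[0,[-2.3,2.0,0],0],[0,[-2.3,2.0,0],0],[0,[-2.3,2.0,0],0],[0,[-2.3,2.0,0],0],[0,[-2.3,2.0,0],0],[0,[-2.3,2.0,0],0],[0,[-2.3,2.0,0],0],[0,[-2.3,2.0,0],0],[0,[-2.3,2.0,0],0],[0,[-2.3,2.0,0],0],[0,[-2.3,2.0,0],0],[0,[0,0,0],-0.08],[0,[0,0,0],-0.08],[0,[0,0,0],-0.08],[0,[0,0,0],0]]'
cat > st.py <<'E'
from h import *
np.set_printoptions(precision=4,suppress=True)
def look(tag):
    o=bot.get_obs(); p=np.array(o['eef_pos']); r=R.from_quat(o['ee_rot']).as_matrix()
    print('t',o['time_s'],'p',p,'yaw_y',np.degrees(np.arctan2(r[1,1],r[0,1])),'z',r[:,2],'F',np.array(o['wrist_force']),'T',np.array(o['wrist_torque']),'w',o['width'],'j6',o['joints'][5])
    return p,r
E
python3 - <<'E'
from st import *
p,r=look('a'); f=optics.grab_frame('wrist'); save(f,'w1')
for t,z in (('liner_lug',.055),('liner_mid',.035),('liner_far',.035)):
    for d in optics.landmark_of(f,t)[:2]: print(t,round(d['p'],2),np.array(d['position'])*[400,640],at(f,d['position'],z))
E
```

```text
time_s: 3.67
eef_pos: [0.3941, -0.3234, 0.2318]
ee_rot: [-0.234, 0.972, -0.001, 0.002]
wrist_force: [-0.2, -0.2, 0.3]
width: 0.0848
t 3.6667 p [ 0.3941 -0.3234  0.2318] yaw_y 117.0778554954619 z [ 0.0046 -0.0017 -1.    ] F [-0.2299 -0.1879  0.2659] T [0.0349 0.0034 0.017 ] w 0.08483660358460682 j6 -0.7969584924600851
liner_lug 0.85 [195.    334.912] [ 0.4097 -0.3061  0.055 ]
liner_mid 0.87 [269.2   317.504] [ 0.5088 -0.2776  0.035 ]
liner_far 0.58 [351.52  301.376] [ 0.6311 -0.2405  0.035 ]
```

View pics/w1.png

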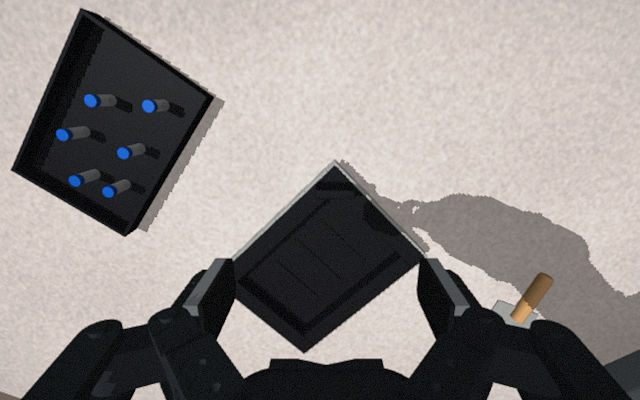

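The liner fills the middle of the wrist view, with its near corner at (336,163) and far corner at (303,352). I'll brighten it to pick out the lug.

```bash
python3 - <<'E'
from h import *
i=cv2.imread('pics/w1.png')[150:360,230:440].astype(float)
i=np.clip(255*(i/255)**.45*1.3,0,255).astype(np.uint8)
cv2.imwrite('pics/w1c.png',cv2.resize(i,None,fx=2.8,fy=2.8,interpolation=cv2.INTER_CUBIC))
E
```

```text
(no output)
```

View pics/w1c.png

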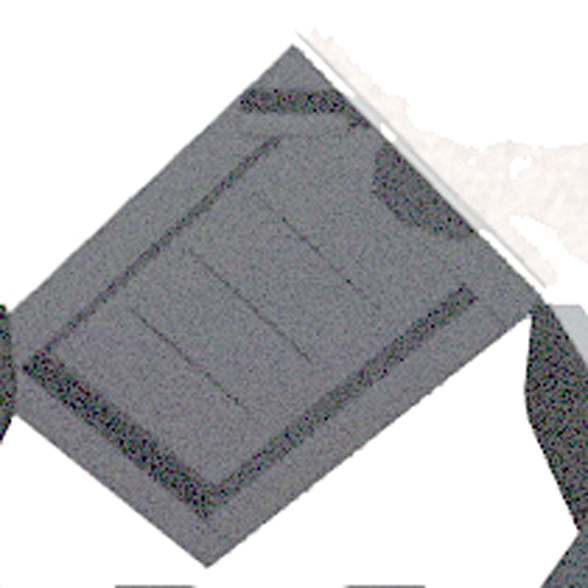

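```bash
cat > fit.py <<'E'
from st import *
from scipy.optimize import least_squares
f=optics.grab_frame('wrist')
obs=np.array([[334.8,166.2],[422,259.3],[304.5,352.5]])
loc=np.array([[-.103,-.078],[-.103,.078],[.103,.078]])
loc3=lambda q,L,z: np.c_[(R.from_euler('z',q[2]).as_matrix()[:2,:2]@np.array(L).T).T+q[:2],np.full(len(L),z)]
def res(q,L): return np.concatenate([px(f,P)-o for P,o in zip(loc3(q,L,.038),obs)])
for L in (loc, loc*[1,-1]):
    s=least_squares(res,[.507,-.281,-.318],args=(L,),x_scale=[.01,.01,.01]); print(s.x[:2],np.degrees(s.x[2]),s.fun)
q=least_squares(res,[.507,-.281,-.318],args=(loc,)).x
lug=loc3(q,[[-.087,-.062]],.055)[0]; print('lug',lug, 'cam',np.array(f['cam_to_world'])[:3,3])
u=np.array([1,1])/2**.5; v=np.array([1,-1])/2**.5
img=cv2.cvtColor(f['img'],cv2.COLOR_RGB2BGR); img=np.clip(255*(img/255.)**.45*1.3,0,255).astype(np.uint8)
big=cv2.resize(img[150:360,230:440],None,fx=2.8,fy=2.8)
for z,c in ((.072,(0,0,255)),(.038,(0,255,0))):
    L=[np.array([-.087,-.062])+a*.005*u+b*.02*v for a,b in ((1,1),(1,-1),(-1,-1),(-1,1))]
    pts=[(px(f,P)-[230,150])*2.8 for P in loc3(q,L,z)]
    cv2.polylines(big,[np.int32(pts)],True,c,1)
cv2.imwrite('pics/w1fit.png',big)
E
python3 fit.py
```

```text
[ 0.508  -0.2801] -19.286235729144185 [-0.7079 -0.1213  2.3031 -0.7021 -1.7122  1.4191]
[ 0.4923 -0.1968] 49.55810211752977 [  83.6083   22.9006 -131.5104  -20.5415   49.9516   13.8921]
lug [ 0.4054 -0.3099  0.055 ] cam [ 0.3227 -0.3596  0.3746]
```

View pics/w1fit.png

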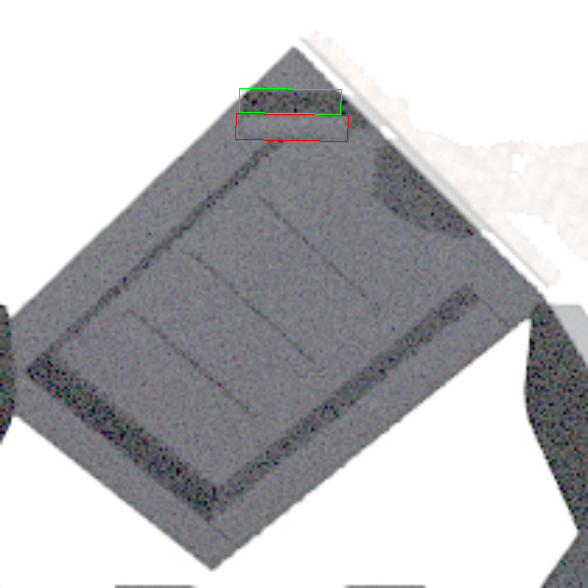

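```bash
python3 -m handwheel '[[0,[-0.4,0.2,2.0],0],[0,[-0.4,0.2,2.0],0],[0,[-0.4,0.2,2.0],0],[0,[-0.3,0.1,2.0],0],[0,[0,0,2.0],0],[0,[0,0,1.5],0],[60,[0,0,1.5],0],[60,[0,0,0],0],[60,[0,0,0],0],[60,[0,0,0],0]]'
cat > chk.py <<'E'
import sys
from st import *
p,r=look('a'); f=optics.grab_frame('wrist')
q=eval(sys.argv[1]) if len(sys.argv)>2 else (.508,-.2801,-.3366)
c,s=np.cos(q[2]),np.sin(q[2]); lug=np.array([q[0]+c*-.087+s*.062,q[1]+s*-.087-c*.062])
d=np.array([*lug,.055])-p; print('delta tool mm',r.T@d*1000)
img=cv2.cvtColor(f['img'],cv2.COLOR_RGB2BGR); img=np.clip(255*(img/255.)**.45*1.3,0,255).astype(np.uint8)
u=np.array([1,1,0])/2**.5; v=np.array([1,-1,0])/2**.5
M=R.from_euler('z',q[2]).as_matrix()
k=1.25; big=cv2.resize(img,None,fx=k,fy=k)
for z,cc in ((.072,(0,0,255)),(.038,(0,255,0))):
    L=[M@(np.array([-.087,-.062,0])+a*.005*u+b*.02*v)+[q[0],q[1],z] for a,b in ((1,1),(1,-1),(-1,-1),(-1,1))]
    cv2.polylines(big,[np.int32([px(f,P)*k for P in L])],True,cc,1)
cv2.imwrite(f'pics/{sys.argv[-1]}.png',big)
E
python3 chk.py w2
```

```text
time_s: 4.75
eef_pos: [0.4048, -0.3145, 0.0985]
ee_rot: [-0.221, 0.975, -0.003, 0.003]
wrist_force: [0.3, 0.3, -0.5]
width: 0.0655
t 4.75 p [ 0.4048 -0.3145  0.0985] yaw_y 115.57947704714277 z [ 0.0076 -0.0041 -1.    ] F [ 0.3096  0.2543 -0.4636] T [0.045  0.0484 0.0377] w 0.0654512426559721 j6 -0.8505241261784956
delta tool mm [-2.3171  4.212  43.509 ]
```

View pics/w2.png

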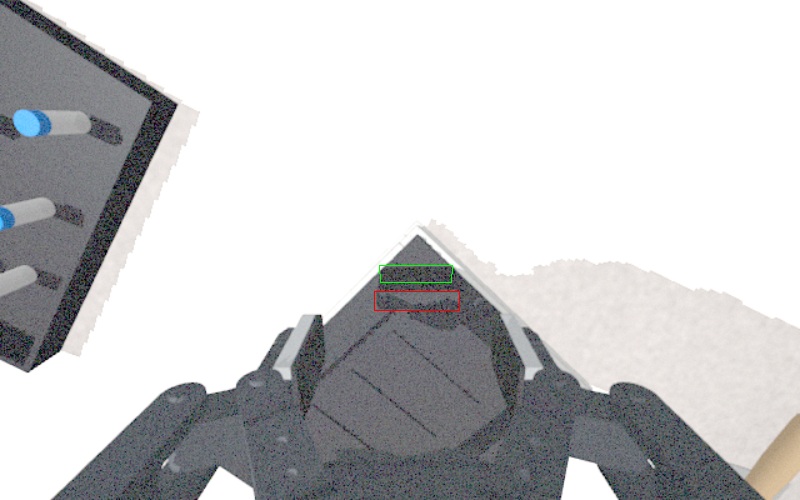

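The lug top sits at about (378–460, 286–303) and the outline matches it. Now descend and close partway.

```bash
python3 -m handwheel '[[60,[-0.1,0.2,1.0],0],[60,[-0.1,0.2,1.0],0],[60,[0,0.1,1.0],0],[100,[0,0,0.7],0],[125,[0,0,0],0],[125,[0,0,0],0],[125,[0,0,0],0]]'
python3 chk.py w3
```

```text
time_s: 5.38
eef_pos: [0.4072, -0.3095, 0.0615]
ee_rot: [-0.221, 0.975, -0.005, 0.006]
wrist_force: [-0.8, 0.2, -0.5]
width: 0.0433
t 5.3833 p [ 0.4072 -0.3095  0.0615] yaw_y 115.54808512800514 z [ 0.0145 -0.0065 -0.9999] F [-0.8047  0.2294 -0.5145] T [0.0018 0.0899 0.0051] w 0.04328540330969191 j6 -0.8641817463518293
delta tool mm [1.8693 0.5023 6.4496]
```

View pics/w3.png

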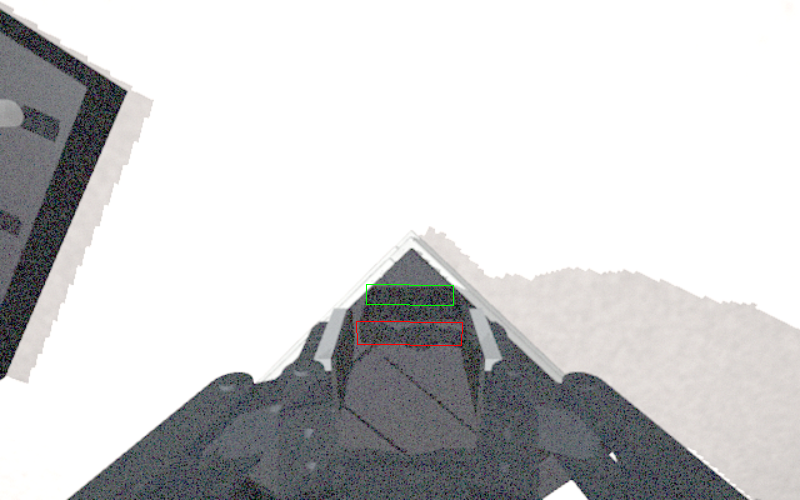

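```bash
for k in 1; do python3 -m handwheel '[[134,[0,0,0],0],[134,[0,0,0],0]]'; done; python3 -m handwheel '[[140,[0,0,0],0],[140,[0,0,0],0]]'; python3 -m handwheel '[[146,[0,0,0],0],[146,[0,0,0],0]]'; python3 chk.py w4
```

```text
time_s: 5.6
eef_pos: [0.407, -0.3093, 0.062]
ee_rot: [-0.221, 0.975, -0.005, 0.006]
wrist_force: [-0.2, 0.3, -0.2]
width: 0.0406
time_s: 5.77
eef_pos: [0.4069, -0.3092, 0.0623]
ee_rot: [-0.221, 0.975, -0.005, 0.006]
wrist_force: [-0.4, 1.0, -3.3]
width: 0.039
time_s: 5.93
eef_pos: [0.4069, -0.3092, 0.0625]
ee_rot: [-0.221, 0.975, -0.005, 0.007]
wrist_force: [-0.5, 0.8, -2.0]
width: 0.0377
t 5.9333 p [ 0.4069 -0.3092  0.0625] yaw_y 115.52006892508291 z [ 0.015  -0.0062 -0.9999] F [-0.4723  0.8335 -1.9832] T [0.3289 0.1814 0.0054] w 0.03770660516987097 j6 -0.8641239491552888
delta tool mm [1.6934 0.1308 7.5263]
```

```bash
python3 -m handwheel '[[155,[0,0,0],0],[155,[0,0,0],0]]'; python3 -m handwheel '[[165,[0,0,0],0],[165,[0,0,0],0]]'; python3 chk.py w5
```

```text
time_s: 6.15
eef_pos: [0.4069, -0.3092, 0.0625]
ee_rot: [-0.221, 0.975, -0.005, 0.007]
wrist_force: [-0.2, 1.8, -0.6]
width: 0.0375
time_s: 6.32
eef_pos: [0.4069, -0.3093, 0.0626]
ee_rot: [-0.221, 0.975, -0.005, 0.007]
wrist_force: [-1.3, 1.6, 0.7]
width: 0.0374
t 6.3167 p [ 0.4069 -0.3093  0.0626] yaw_y 115.51797560529756 z [ 0.015  -0.0062 -0.9999] F [-1.3123  1.5661  0.6654] T [ 0.4388  0.3133 -0.001 ] w 0.03740847964686242 j6 -0.8641311814572478
delta tool mm [1.6855 0.202  7.5421]
```

View pics/w5.png

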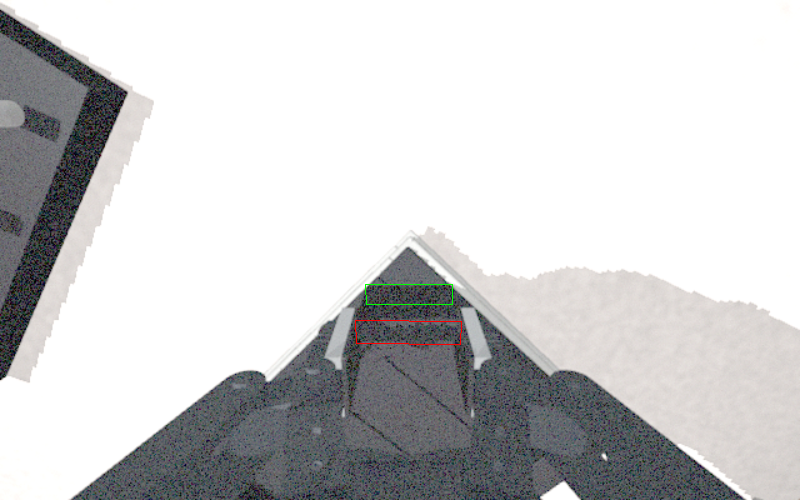

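```bash
python3 -m handwheel '[[148,[0,0,-0.2],0],[148,[0,0,-0.2],0]]'; python3 -m handwheel '[[148,[0,0,-0.2],0],[148,[0,0,-0.2],0]]';  python3 chk.py w6
```

```text
time_s: 6.53
eef_pos: [0.4072, -0.3091, 0.0662]
ee_rot: [-0.221, 0.975, -0.005, 0.007]
wrist_force: [1.7, 1.3, -4.4]
width: 0.0376
time_s: 6.7
eef_pos: [0.4076, -0.309, 0.0703]
ee_rot: [-0.221, 0.975, -0.005, 0.007]
wrist_force: [2.3, 0.7, -4.4]
width: 0.0376
t 6.7 p [ 0.4076 -0.309   0.0703] yaw_y 115.50323330612093 z [ 0.0159 -0.0058 -0.9999] F [ 2.346   0.6593 -4.4377] T [ 0.4207 -0.4623  0.076 ] w 0.03760005516483914 j6 -0.8640974179905395
delta tool mm [ 2.5484  0.2994 15.3145]
```

View pics/w6.png

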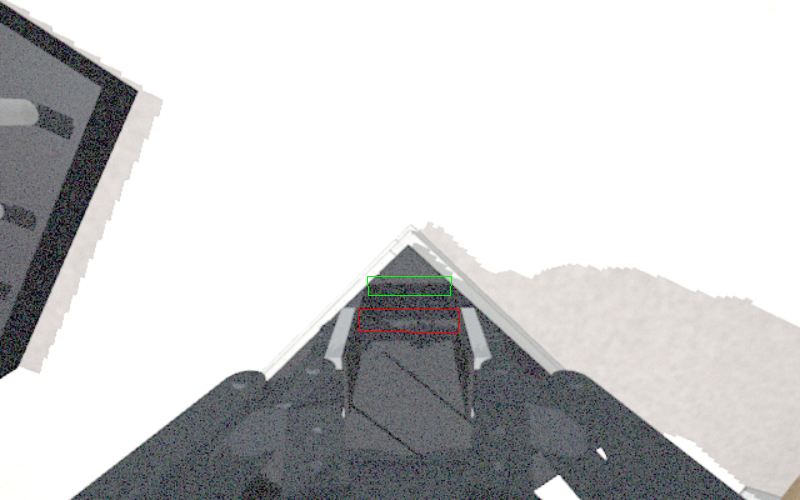

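```bash
python3 -m handwheel '[[148,[-0.02,0,-0.2],0],[148,[-0.03,0,-0.2],0],[148,[-0.03,0,-0.2],0],[148,[-0.03,0,-0.2],0]]';  python3 chk.py w7; python3 - <<'E'
from h import *
f=optics.grab_frame('scene'); save(f,'s7')
i=cv2.imread('pics/s7.png')[100:220,220:420].astype(float)
cv2.imwrite('pics/s7c.png',cv2.resize(np.clip(255*(i/255)**.6*1.2,0,255).astype(np.uint8),None,fx=4,fy=4,interpolation=cv2.INTER_CUBIC))
E
```

```text
time_s: 7.08
eef_pos: [0.4087, -0.3083, 0.0791]
ee_rot: [-0.221, 0.975, -0.005, 0.007]
wrist_force: [1.7, 0.2, -4.3]
width: 0.0373
t 7.0833 p [ 0.4087 -0.3083  0.0791] yaw_y 115.4901516704517 z [ 0.0161 -0.0056 -0.9999] F [ 1.7244  0.2193 -4.3192] T [ 0.363  -0.4421 -0.0395] w 0.03728866970963333 j6 -0.8658752714031082
delta tool mm [ 3.9222  0.2326 24.0223]
```

View pics/w7.png

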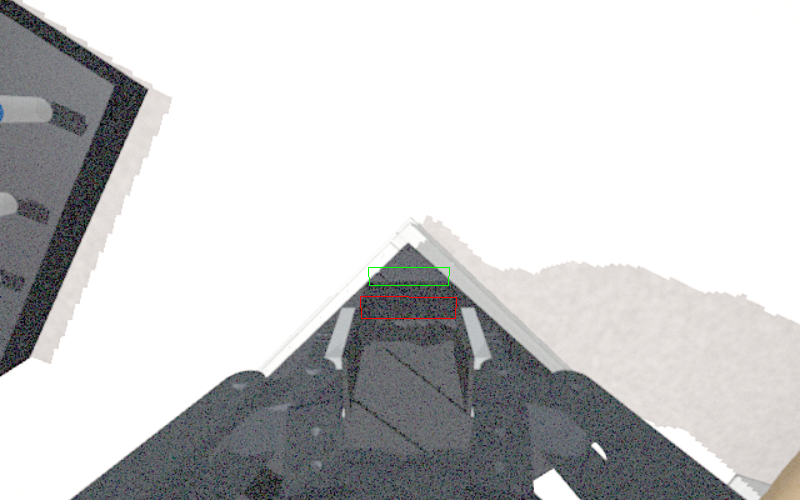

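View pics/s7c.png

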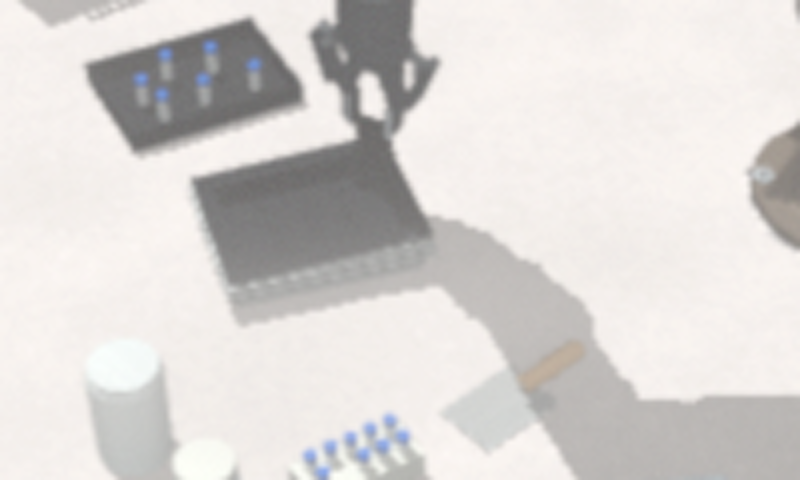

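The scene crop shows the lug corner rising (crop 380,130) while the far corner at (232,285) stays down. The pull is about 4.3 N, so the liner is pivoting and not lifting level.

```bash
python3 -m handwheel '[[148,[-0.03,0,-0.2],0],[148,[-0.03,0,-0.2],0],[148,[-0.03,0,-0.2],0],[148,[-0.03,0,-0.2],0]]'; python3 -m handwheel '[[148,[-0.03,0,-0.2],0],[148,[-0.03,0,-0.2],0],[148,[-0.03,0,-0.2],0],[148,[-0.03,0,-0.2],0]]'; python3 chk.py w8; python3 - <<'E'
from h import *
f=optics.grab_frame('scene'); save(f,'s8')
i=cv2.imread('pics/s8.png')[100:220,220:420].astype(float)
cv2.imwrite('pics/s8c.png',cv2.resize(np.clip(255*(i/255)**.6*1.2,0,255).astype(np.uint8),None,fx=4,fy=4,interpolation=cv2.INTER_CUBIC))
E
```

```text
time_s: 7.52
eef_pos: [0.4096, -0.3082, 0.0881]
ee_rot: [-0.221, 0.975, -0.005, 0.007]
wrist_force: [0.5, -0.1, -2.9]
width: 0.0374
time_s: 7.85
eef_pos: [0.41, -0.3076, 0.0972]
ee_rot: [-0.221, 0.975, -0.005, 0.007]
wrist_force: [-0.8, -1.0, -1.1]
width: 0.0372
t 7.85 p [ 0.41   -0.3076  0.0972] yaw_y 115.51373645917971 z [ 0.015  -0.0065 -0.9999] F [-0.8338 -0.9918 -1.1129] T [-0.2918  0.3165 -0.1095] w 0.03717895467576753 j6 -0.8694738457503703
delta tool mm [ 5.5791  0.4853 42.1446]
```

View pics/w8.png

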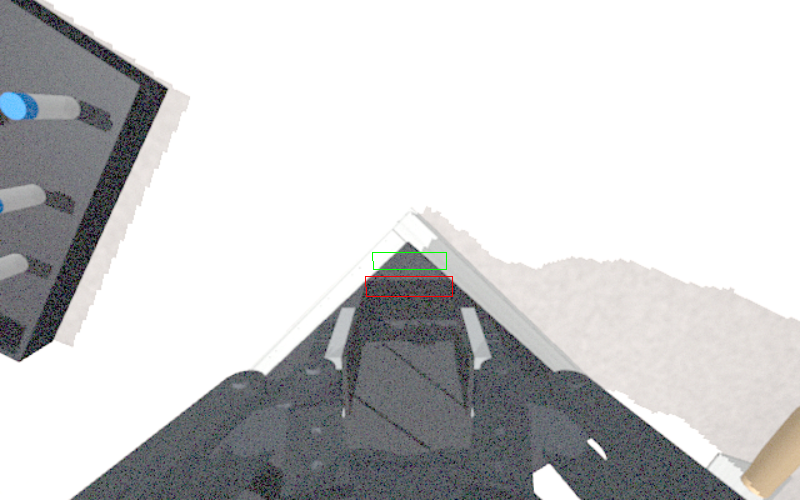

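View pics/s8c.png

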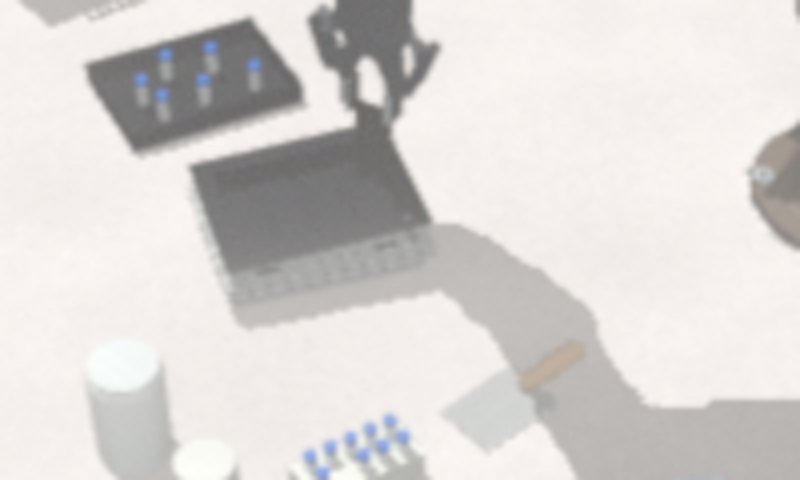

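The far corner has started to rise: crop (232,268) against (232,285) before, and the pull has dropped to about 1 N. The pinch is holding too stiffly. I'll measure the rise before mending it.

```bash
cat > corn.py <<'E'
from st import *
# calibrate: at rest corners in scene crop0 (z .038) -> shift offsets; then height along fixed xy
f=optics.grab_frame('scene')
def zof(c0,c1,dx=0):
    P0=at(f,((100+c0[1]/4)/400,(220+c0[0]/4)/640),.038)
    o,d=ray(f,((100+c1[1]/4)/400,(220+c1[0]/4)/640))
    t=np.linalg.lstsq(np.c_[d[:2]],P0[:2]-o[:2],rcond=None)[0][0]; Q=o+d*t
    return (Q-P0)*1000
print('far',zof((232,290),(232,268)))
print('-y far',zof((192,186),(190,165)))
print('+y near',zof((432,250),(430,222)))
E
python3 corn.py
```

```text
far [-1.4655  0.8348 28.2129]
-y far [-0.1043  0.056  27.1334]
+y near [ 2.2758 -1.8328 35.9573]
```

```bash
python3 - <<'E'
import cv2,numpy as np
o=[]
for n in('scene0','s7','s8'):
    i=cv2.imread(f'pics/{n}.png')[128:185,262:332].astype(float)
    o.append(cv2.resize(np.clip(255*(i/255)**.5*1.1,0,255).astype(np.uint8),(420,342),interpolation=cv2.INTER_NEAREST)[:, :265] if 0 else cv2.resize(np.clip(255*(i/255)**.5*1.1,0,255).astype(np.uint8),None,fx=3.7,fy=3.7,interpolation=cv2.INTER_NEAREST))
cv2.imwrite('pics/cmp.png',np.hstack(o))
E
```

```text
(no output)
```

View pics/cmp.png

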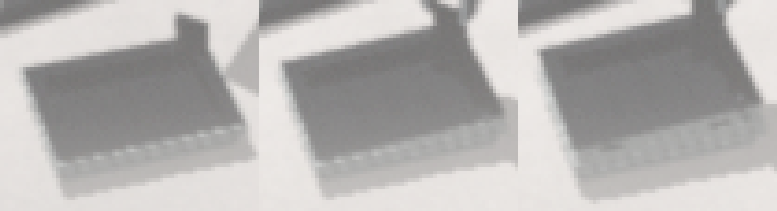

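```bash
python3 -m handwheel '[[148,[0.02,0,0.2],0],[148,[0.02,0,0.2],0],[148,[0.02,0,0.2],0],[148,[0.02,0,0.2],0]]'; python3 -m handwheel '[[148,[0.02,0,0.2],0],[148,[0.02,0,0.2],0]]';python3 -m handwheel '[[148,[0.02,0,0.2],0],[148,[0,0,0.2],0]]'; python3 - <<'E'
from st import *
look(0)
f=optics.grab_frame('scene'); save(f,'s9')
o=[]
for n in('scene0','s7','s9'):
    i=cv2.imread(f'pics/{n}.png')[128:185,262:332].astype(float)
    o.append(cv2.resize(np.clip(255*(i/255)**.5*1.1,0,255).astype(np.uint8),None,fx=3.7,fy=3.7,interpolation=cv2.INTER_NEAREST))
cv2.imwrite('pics/cmp2.png',np.hstack(o))
E
```

```text
time_s: 8.33
eef_pos: [0.4099, -0.3081, 0.0888]
ee_rot: [-0.221, 0.975, -0.005, 0.007]
wrist_force: [1.4, 0.1, -1.1]
width: 0.0375
time_s: 8.5
eef_pos: [0.4093, -0.3083, 0.0841]
ee_rot: [-0.221, 0.975, -0.005, 0.007]
wrist_force: [0.0, -0.1, -0.6]
width: 0.0372
time_s: 8.67
eef_pos: [0.409, -0.3085, 0.0794]
ee_rot: [-0.221, 0.975, -0.005, 0.007]
wrist_force: [-0.6, -1.2, -0.3]
width: 0.0375
t 8.6667 p [ 0.409  -0.3085  0.0794] yaw_y 115.5209875494457 z [ 0.0157 -0.0065 -0.9999] F [-0.6164 -1.2488 -0.255 ] T [-0.0046  0.1739  0.0298] w 0.0375367517246821 j6 -0.8670556310075607
```

View pics/cmp2.png

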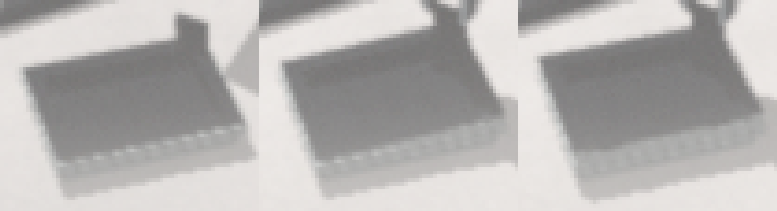

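```bash
python3 -m handwheel '[[148,[0.02,0,0.2],0],[148,[0,0,0.2],0],[148,[0,0,0.2],0]]'; python3 -m handwheel '[[148,[0.01,0,0.2],0],[148,[0,0,0.2],0]]'; python3 - <<'E'
from st import *
look(0)
f=optics.grab_frame('scene'); save(f,'s10')
o=[]
for n in('scene0','s7','s10'):
    i=cv2.imread(f'pics/{n}.png')[128:185,262:332].astype(float)
    o.append(cv2.resize(np.clip(255*(i/255)**.5*1.1,0,255).astype(np.uint8),None,fx=3.7,fy=3.7,interpolation=cv2.INTER_NEAREST))
cv2.imwrite('pics/cmp3.png',np.hstack(o))
E
```

```text
time_s: 8.97
eef_pos: [0.4072, -0.3098, 0.0769]
ee_rot: [-0.222, 0.975, -0.006, 0.005]
wrist_force: [-9.1, 5.2, 25.2]
width: 0.0374
time_s: 9.13
eef_pos: [0.4064, -0.3107, 0.0767]
ee_rot: [-0.223, 0.975, -0.007, 0.004]
wrist_force: [-7.6, 5.2, 22.0]
width: 0.0376
t 9.1333 p [ 0.4064 -0.3107  0.0767] yaw_y 115.77561379183263 z [ 0.0113 -0.0109 -0.9999] F [-7.5931  5.1629 21.9883] T [1.8512 2.6793 0.0431] w 0.03756266189164432 j6 -0.8664881751331537
```

View pics/cmp3.png

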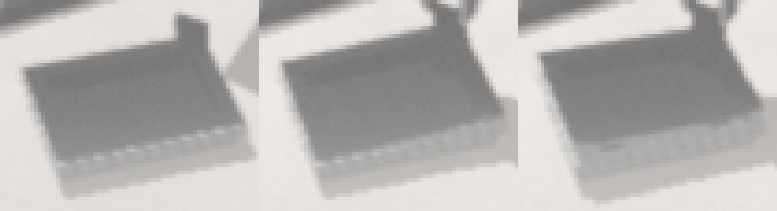

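Pushing down met 22 N and the far side went up, so it is catching. I'll back off up, then loosen the pinch so the far corner swings down by its own weight.

```bash
python3 -m handwheel '[[148,[-0.05,0.05,-0.2],0],[148,[-0.05,0.05,-0.2],0],[148,[-0.05,0.05,-0.2],0],[148,[-0.05,0.05,-0.2],0],[148,[-0.03,0,-0.2],0]]'; python3 - <<'E'
from st import *
look(0)
f=optics.grab_frame('scene'); save(f,'s11')
f=optics.grab_frame('wrist'); save(f,'w11')
o=[]
for n in('scene0','s10','s11'):
    i=cv2.imread(f'pics/{n}.png')[128:185,262:332].astype(float)
    o.append(cv2.resize(np.clip(255*(i/255)**.5*1.1,0,255).astype(np.uint8),None,fx=3.7,fy=3.7,interpolation=cv2.INTER_NEAREST))
cv2.imwrite('pics/cmp4.png',np.hstack(o))
i=cv2.imread('pics/w11.png'); cv2.imwrite('pics/w11b.png',np.clip(255*(i/255.)**.45*1.3,0,255).astype(np.uint8))
E
```

```text
time_s: 9.6
eef_pos: [0.4081, -0.3078, 0.0883]
ee_rot: [-0.223, 0.975, -0.007, 0.005]
wrist_force: [0.9, 0.2, -1.2]
width: 0.0372
t 9.6 p [ 0.4081 -0.3078  0.0883] yaw_y 115.77581548372943 z [ 0.0137 -0.0117 -0.9998] F [ 0.8575  0.2042 -1.2165] T [0.0417 0.1577 0.0522] w 0.03720913620539165 j6 -0.873319234798054
```

View pics/cmp4.png

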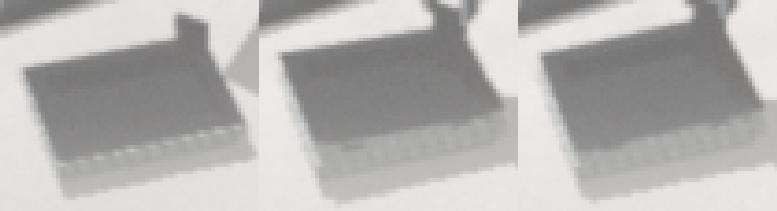

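View pics/w11b.png

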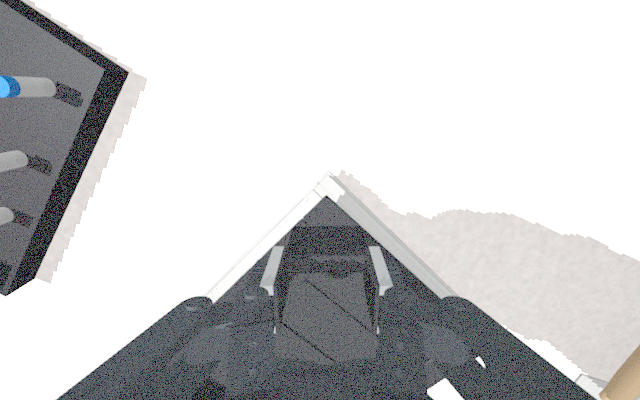

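```bash
python3 -m handwheel '[[143,[0,0,0],0],[143,[0,0,0],0]]'; python3 - <<'E'
from st import *
look(0)
f=optics.grab_frame('scene'); save(f,'s12')
o=[]
for n in('scene0','s11','s12'):
    i=cv2.imread(f'pics/{n}.png')[128:185,262:332].astype(float)
    o.append(cv2.resize(np.clip(255*(i/255)**.5*1.1,0,255).astype(np.uint8),None,fx=3.7,fy=3.7,interpolation=cv2.INTER_NEAREST))
cv2.imwrite('pics/cmp5.png',np.hstack(o))
E
```

```text
time_s: 9.87
eef_pos: [0.4081, -0.3078, 0.0881]
ee_rot: [-0.223, 0.975, -0.007, 0.005]
wrist_force: [-0.3, -0.7, -0.8]
width: 0.0376
t 9.8667 p [ 0.4081 -0.3078  0.0881] yaw_y 115.79082485144274 z [ 0.0134 -0.0116 -0.9998] F [-0.3441 -0.6744 -0.8447] T [-0.0117  0.1136  0.0423] w 0.037631130793641644 j6 -0.8731381952863071
```

View pics/cmp5.png

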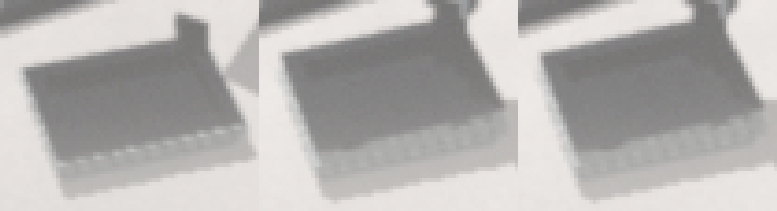

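```bash
python3 -m handwheel '[[141,[0,0,0],0],[141,[0,0,0],0]]';python3 -m handwheel '[[139,[0,0,0],0],[139,[0,0,0],0]]'; python3 - <<'E'
from st import *
look(0)
f=optics.grab_frame('scene'); save(f,'s13')
o=[]
for n in('scene0','s12','s13'):
    i=cv2.imread(f'pics/{n}.png')[128:185,262:332].astype(float)
    o.append(cv2.resize(np.clip(255*(i/255)**.5*1.1,0,255).astype(np.uint8),None,fx=3.7,fy=3.7,interpolation=cv2.INTER_NEAREST))
cv2.imwrite('pics/cmp6.png',np.hstack(o))
E
```

```text
time_s: 10.08
eef_pos: [0.4079, -0.3078, 0.0876]
ee_rot: [-0.223, 0.975, -0.007, 0.005]
wrist_force: [0.4, -0.1, -0.9]
width: 0.0382
time_s: 10.25
eef_pos: [0.4078, -0.3078, 0.0874]
ee_rot: [-0.223, 0.975, -0.007, 0.005]
wrist_force: [0.5, -0.1, -1.7]
width: 0.0388
t 10.25 p [ 0.4078 -0.3078  0.0874] yaw_y 115.78057080828583 z [ 0.0122 -0.0112 -0.9999] F [ 0.4993 -0.0639 -1.7463] T [ 0.0761  0.1018 -0.0008] w 0.03877999064943507 j6 -0.8731025253777916
```

View pics/cmp6.png

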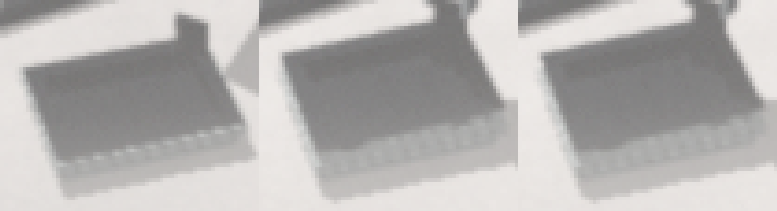

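```bash
python3 -m handwheel '[[137,[0,0,0],0],[137,[0,0,0],0]]';python3 -m handwheel '[[135,[0,0,0],0],[135,[0,0,0],0]]'; python3 - <<'E'
from st import *
look(0)
f=optics.grab_frame('scene'); save(f,'s14')
o=[]
for n in('scene0','s12','s14'):
    i=cv2.imread(f'pics/{n}.png')[128:185,262:332].astype(float)
    o.append(cv2.resize(np.clip(255*(i/255)**.5*1.1,0,255).astype(np.uint8),None,fx=3.7,fy=3.7,interpolation=cv2.INTER_NEAREST))
cv2.imwrite('pics/cmp7.png',np.hstack(o))
E
```

```text
time_s: 10.47
eef_pos: [0.4078, -0.3078, 0.0874]
ee_rot: [-0.223, 0.975, -0.007, 0.005]
wrist_force: [-0.0, -0.3, -0.7]
width: 0.0392
time_s: 10.63
eef_pos: [0.4081, -0.3079, 0.0876]
ee_rot: [-0.223, 0.975, -0.007, 0.005]
wrist_force: [0.3, -0.2, 0.6]
width: 0.04
t 10.6333 p [ 0.4081 -0.3079  0.0876] yaw_y 115.78694297778885 z [ 0.0128 -0.0115 -0.9999] F [ 0.2537 -0.1941  0.6189] T [0.0567 0.0752 0.0244] w 0.03998767134508347 j6 -0.8730697350189799
```

View pics/cmp7.png

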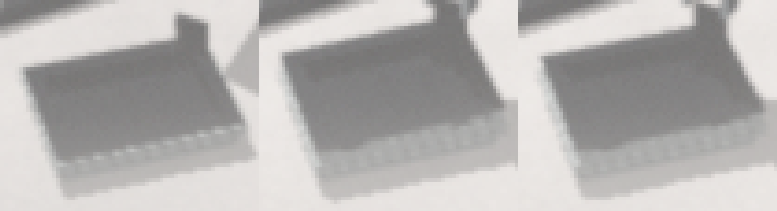

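The pinch has let go (width 40 mm, about no load). The liner still sits partly raised on its side pads. I'll open, rise, look, then press the far corner back home and peel again with a softer pinch.

```bash
python3 -m handwheel '[[100,[0,0,0],0],[100,[0,0,0],0],[100,[0,0,-2.0],0],[100,[0,0,-2.5],0],[100,[0,0,-2.5],0],[100,[0,0,-1.5],0]]'; python3 chk.py w15;  python3 - <<'E'
from h import *
for n in ('scene','top'):
    f=optics.grab_frame(n); save(f,n+'15')
a=cv2.imread('pics/scene15.png')[100:200,240:350]; b=cv2.imread('pics/top15.png')[170:270,340:450]
g=lambda i: cv2.resize(np.clip(255*(i/255.)**.5*1.1,0,255).astype(np.uint8),None,fx=3.6,fy=3.6,interpolation=cv2.INTER_CUBIC)
cv2.imwrite('pics/c15.png',np.hstack([g(a),g(b)]))
E
```

```text
time_s: 11.18
eef_pos: [0.4044, -0.3061, 0.1718]
ee_rot: [-0.223, 0.975, -0.005, 0.001]
wrist_force: [0.6, -0.3, -0.5]
width: 0.0518
t 11.1833 p [ 0.4044 -0.3061  0.1718] yaw_y 115.75584456357916 z [ 0.0045 -0.0087 -1.    ] F [ 0.6031 -0.3123 -0.4604] T [ 0.0047 -0.0774 -0.0518] w 0.0518299702052264 j6 -0.8718560402175469
delta tool mm [  0.7719  -2.7464 116.8751]
```

View pics/w15.png

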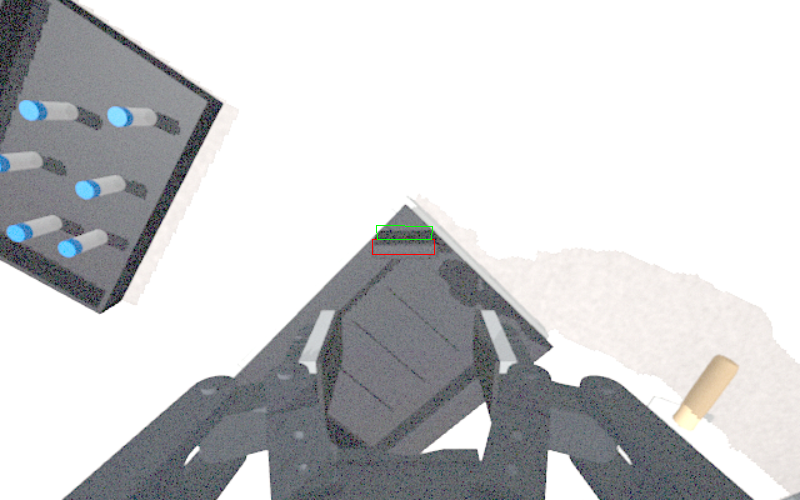

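View pics/c15.png

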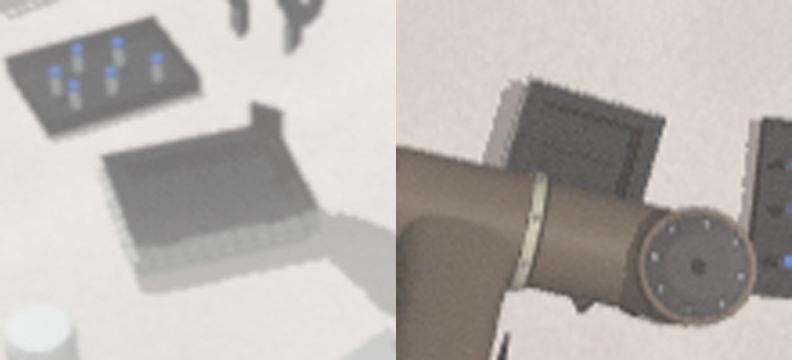

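```bash
python3 -m handwheel '[[255,[-2.3,-0.5,0],0],[255,[-2.3,-0.5,0],0],[255,[-2.3,-0.5,0],0],[255,[-2.3,-0.5,0],0],[255,[-2.3,-0.5,0],0],[255,[-0.4,0,2],0],[255,[0,0,2.5],0],[255,[0,0,2.5],0],[255,[0,0,2.5],0],[255,[0,0,1.5],0]]'; python3 -m handwheel '[[255,[0,0,0.6],0],[255,[0,0,0.5],0],[255,[0,0,0.5],0]]'; python3 - <<'E'
from st import *
look(0)
E
```

```text
time_s: 12.17
eef_pos: [0.5262, -0.2748, 0.0507]
ee_rot: [-0.222, 0.975, -0.003, 0.001]
wrist_force: [-0.4, 0.5, 0.3]
width: 0.0004
time_s: 12.42
eef_pos: [0.5232, -0.2745, 0.0322]
ee_rot: [-0.223, 0.975, -0.002, -0.004]
wrist_force: [-24.2, 23.1, 96.6]
width: -0.0003
t 12.4167 p [ 0.5232 -0.2745  0.0322] yaw_y 115.73874799161973 z [-0.0061 -0.0062 -1.    ] F [-24.2358  23.0596  96.5694] T [ 8.509   9.2221 -0.1182] w -0.0002954184879901472 j6 -0.9813331603036684
```

96 N is too hard. Backing off at once.

```bash
python3 -m handwheel '[[255,[0,0,-0.5],0],[255,[0,0,-0.5],0]]'; python3 - <<'E'
from st import *
look(0)
f=optics.grab_frame('scene'); save(f,'scene16'); f=optics.grab_frame('wrist'); save(f,'w16')
a=cv2.imread('pics/scene16.png')[100:200,240:350];b=cv2.imread('pics/w16.png')[::,100:500]
g=lambda i,k: cv2.resize(np.clip(255*(i/255.)**.5*1.1,0,255).astype(np.uint8),None,fx=k,fy=k,interpolation=cv2.INTER_CUBIC)
cv2.imwrite('pics/c16.png',np.hstack([g(a,4),g(b,1)[:400,:360]]))
E
```

```text
time_s: 12.58
eef_pos: [0.5239, -0.2745, 0.0447]
ee_rot: [-0.223, 0.975, -0.003, -0.003]
wrist_force: [0.4, 0.1, 0.1]
width: -0.0001
t 12.5833 p [ 0.5239 -0.2745  0.0447] yaw_y 115.81409790744866 z [-0.0047 -0.0071 -1.    ] F [0.3855 0.0508 0.128 ] T [ 0.0124 -0.0557  0.0231] w -0.0001478380412202828 j6 -0.9811001282486957
```

View pics/c16.png

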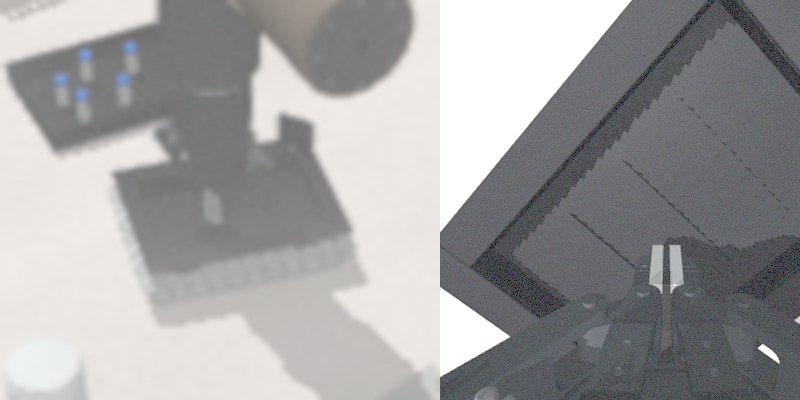

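```bash
python3 -m handwheel '[[255,[0,0,-0.7],0],[255,[-2.0,-0.5,0],0],[255,[-2.0,-0.5,0],0],[255,[-2.0,-0.4,0],0],[255,[0,0,0.6],0],[255,[0,0,0.4],0],[255,[0,0,0.2],0]]'; python3 -m handwheel '[[255,[0,0,0.15],0],[255,[0,0,0.15],0],[255,[0,0,0.15],0]]';python3 -m handwheel '[[255,[0,0,0.15],0],[255,[0,0,0.15],0],[255,[0,0,0.15],0]]'; python3 - <<'E'
from st import *
look(0)
E
```

```text
time_s: 13.27
eef_pos: [0.5854, -0.2612, 0.0411]
ee_rot: [-0.222, 0.975, -0.003, -0.002]
wrist_force: [-0.9, -0.4, 1.4]
width: 0.0001
time_s: 13.52
eef_pos: [0.5833, -0.2616, 0.0354]
ee_rot: [-0.222, 0.975, -0.002, -0.003]
wrist_force: [0.1, -0.3, -0.9]
width: 0.0001
time_s: 13.77
eef_pos: [0.5829, -0.262, 0.0327]
ee_rot: [-0.222, 0.975, -0.003, -0.003]
wrist_force: [-5.6, 6.4, 19.0]
width: 0.0001
t 13.7667 p [ 0.5829 -0.262   0.0327] yaw_y 115.61586511593539 z [-0.0042 -0.0067 -1.    ] F [-5.568   6.4034 18.9614] T [ 2.1209  2.1165 -0.0219] w 5.784376235805821e-05 j6 -1.0176092004093615
```

```bash
python3 -m handwheel '[[255,[0,0,0.2],0],[255,[0,0,0.25],0],[255,[0,0,0.25],0]]';python3 -m handwheel '[[255,[-0.15,0,0.2],0],[255,[-0.15,0,0.2],0]]'; python3 -m handwheel '[[255,[0.15,0.2,0.2],0],[255,[0.15,0.2,0.2],0]]'; python3 - <<'E'
from st import *
look(0)
f=optics.grab_frame('scene'); save(f,'scene17'); f=optics.grab_frame('wrist'); save(f,'w17')
a=cv2.imread('pics/scene17.png')[100:200,240:350];b=cv2.imread('pics/w17.png')[::,100:500]
g=lambda i,k: cv2.resize(np.clip(255*(i/255.)**.5*1.1,0,255).astype(np.uint8),None,fx=k,fy=k,interpolation=cv2.INTER_CUBIC)
cv2.imwrite('pics/c17.png',np.hstack([g(a,4),g(b,1)[:400,:360]]))
E
```

```text
time_s: 14.02
eef_pos: [0.583, -0.2619, 0.0327]
ee_rot: [-0.223, 0.975, -0.004, -0.002]
wrist_force: [-6.8, 5.8, 20.9]
width: -0.0002
time_s: 14.18
eef_pos: [0.5832, -0.2614, 0.0328]
ee_rot: [-0.223, 0.975, -0.004, -0.003]
wrist_force: [-8.4, -0.6, 17.3]
width: -0.0002
time_s: 14.35
eef_pos: [0.5823, -0.261, 0.0331]
ee_rot: [-0.224, 0.975, -0.007, 0.0]
wrist_force: [2.1, -2.2, 5.2]
width: 0.0001
t 14.35 p [ 0.5823 -0.261   0.0331] yaw_y 115.87080737245932 z [ 0.004  -0.013  -0.9999] F [ 2.0642 -2.2488  5.2117] T [-0.7362 -0.9646  0.0436] w 0.00010251315782348472 j6 -1.0235789737685907
```

View pics/c17.png

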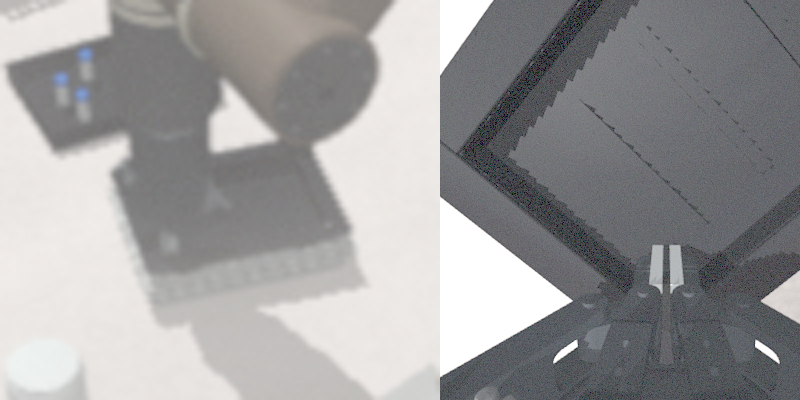

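The liner won't reseat. It rests level about 14 mm up on the pads (floor at z≈0.0325). I'll go back to the lug and peel from there with a soft, hinge-like pinch, so the far corner stays resting down.

```bash
python3 -m handwheel '[[255,[0,0,-2.5],0],[200,[0,0,-3.0],0],[110,[0,0,-3.0],0],[100,[0,0,-2.5],0],[100,[2.5,0.5,0],0],[100,[2.5,0.5,0],0],[100,[2.5,0.5,0],0],[100,[2.5,0.5,0],0],[100,[2.5,0.5,0],0],[100,[2.5,0.4,0],0],[100,[2.0,0.3,0],0],[100,[0,0,0],0]]'; python3 chk.py w18
```

```text
time_s: 15.45
eef_pos: [0.4081, -0.3064, 0.1495]
ee_rot: [-0.224, 0.974, -0.008, 0.003]
wrist_force: [-0.4, 0.4, 0.1]
width: 0.052
t 15.45 p [ 0.4081 -0.3064  0.1495] yaw_y 115.93233220397109 z [ 0.0101 -0.0146 -0.9998] F [-0.4478  0.3588  0.1172] T [ 0.1034  0.134  -0.0183] w 0.05196944420024554 j6 -0.8771911111041124
delta tool mm [ 4.1576 -0.2929 94.4807]
```

View pics/w18.png

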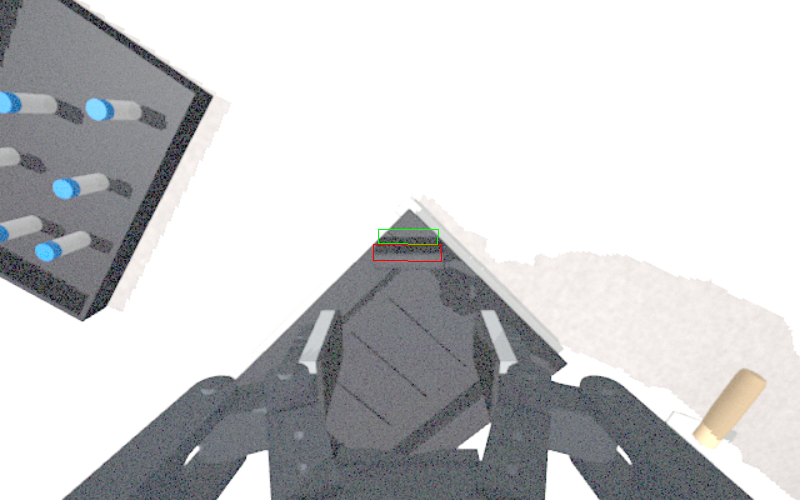

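```bash
python3 - <<'E'
from st import *
f=optics.grab_frame('wrist'); save(f,'w19')
i=cv2.imread('pics/w19.png')[150:310,260:470]
cv2.imwrite('pics/w19c.png',cv2.resize(np.clip(255*(i/255.)**.45*1.3,0,255).astype(np.uint8),None,fx=3.7,fy=3.7,interpolation=cv2.INTER_CUBIC))
E
```

```text
(no output)
```

View pics/w19c.png

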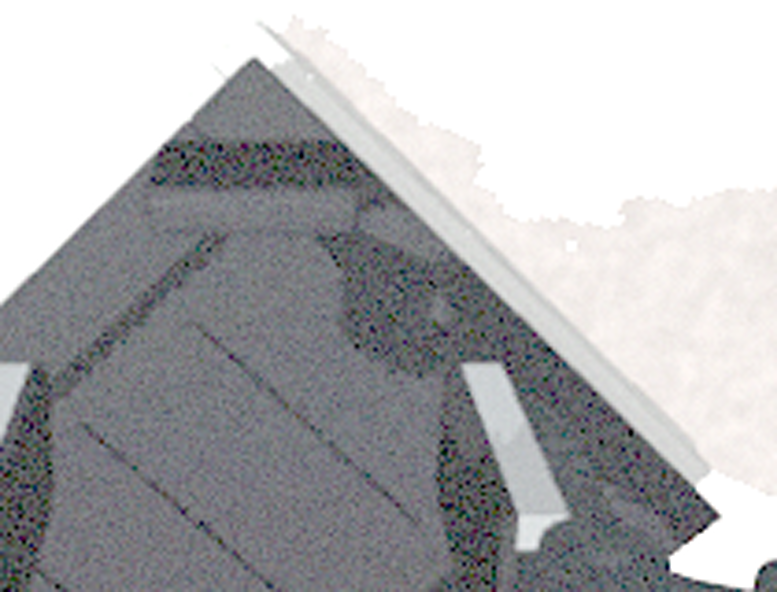

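```bash
cat > fit2.py <<'E'
from st import *
from scipy.optimize import least_squares
def fitp(f,obs,L3,x0=(.508,-.28,-.337,.038,0)):
    ax=np.array([-.078*0+1,-1,0])/2**.5*1.0
    ax=np.array([.078,-.103,0]); ax/=np.linalg.norm(ax)   # axis perpendicular to diagonal
    def pts(q): 
        Rm=R.from_euler('z',q[2])*R.from_rotvec(-ax*q[4])
        return Rm.apply(L3)+[q[0],q[1],q[3]-.003]
    def res(q): return np.concatenate([np.ravel([px(f,P) for P in pts(q)]-obs),[(q[4])*5]])
    s=least_squares(res,x0,x_scale=[.01,.01,.05,.01,.05]); return s.x,s.fun,pts
u=np.array([1,1,0])/2**.5; v=np.array([1,-1,0])/2**.5
lug=np.array([-.087,-.062,.020]); U=np.array([0,0,.017])
E
python3 - <<'E'
from fit2 import *
f=optics.grab_frame('wrist')
k=lambda a,b:[260+a/3.7,150+b/3.7]
obs=np.array([k(254,58),k(718,518),k(147,187),k(358,187),k(150,233),k(356,233)])
L3=np.array([[-.103,-.078,.003],[-.103,.078,.003],lug+U-.005*u+.02*v,lug+U-.005*u-.02*v,lug+U+.005*u+.02*v,lug+U+.005*u-.02*v])
q,fun,pts=fitp(f,obs,L3); print('mid',q[:2],'yaw',np.degrees(q[2]),'flange top z',q[3],'tilt deg',np.degrees(q[4])); print(fun)
Rm=R.from_euler('z',q[2])*R.from_rotvec(-np.array([.078,-.103,0])/.1292*q[4])
P=Rm.apply(lug)+[q[0],q[1],q[3]-.003]; print('lug',P)
p,r=look(0); print(r.T@(P-p)*1000)
E
```

```text
mid [ 0.5106 -0.2774] yaw -18.793672278323715 flange top z 0.05188546505921421 tilt deg -1.6991789048779595
[-0.0139  0.3639 -0.1249 -0.2077  0.0243 -0.6244  0.157  -0.524  -0.4146
  0.4326  0.3428  0.5695 -0.1483]
lug [ 0.4077 -0.3083  0.0657]
t 15.6 p [ 0.4118 -0.3064  0.1498] yaw_y 116.00853364489923 z [ 0.0117 -0.0156 -0.9998] F [ 0.8676 -0.0926 -0.6712] T [0.0332 0.0138 0.0221] w 0.05210128621146848 j6 -0.878872356379627
[ 4.8462  1.7638 84.0459]
```

```bash
python3 -m handwheel '[[100,[0.2,0.1,2.0],0],[100,[0.2,0,2.0],0],[110,[0,0,2.0],0],[125,[0,0,1.3],0],[125,[0,0,0.4],0],[125,[0,0,0],0]]'; python3 - <<'E'
from st import *
p,r=look(0); print(r.T@(np.array([.4077,-.3083,.0657])-p)*1000)
E
```

```text
time_s: 16.1
eef_pos: [0.4117, -0.3079, 0.0723]
ee_rot: [-0.227, 0.974, -0.009, 0.002]
wrist_force: [0.0, -0.7, 0.4]
width: 0.0437
t 16.1 p [ 0.4117 -0.3079  0.0723] yaw_y 116.28866845234263 z [ 0.0084 -0.017  -0.9998] F [ 0.0285 -0.7335  0.3907] T [0.0455 0.0197 0.0259] w 0.04374596594003851 j6 -0.879032844648326
[3.8008 1.5544 6.5226]
```

```bash
python3 -m handwheel '[[130,[0.3,0.1,0],0],[138,[0,0,0],0],[141,[0,0,0],0],[141,[0,0,0],0]]'; python3 -m handwheel '[[141,[0,0,-0.2],0],[141,[0,0,-0.2],0],[141,[-0.02,0,-0.2],0],[141,[-0.02,0,-0.2],0]]'; cat > v.py <<'E'
import sys
from st import *
n=sys.argv[1]
look(0)
f=optics.grab_frame('scene'); save(f,'sc'+n); f=optics.grab_frame('wrist'); save(f,'wr'+n)
a=cv2.imread(f'pics/sc{n}.png')[110:200,250:350];b=cv2.imread(f'pics/wr{n}.png')[150:310,240:440]
g=lambda i,k: cv2.resize(np.clip(255*(i/255.)**.47*1.2,0,255).astype(np.uint8),(400,int(i.shape[0]*400/i.shape[1])),interpolation=cv2.INTER_CUBIC)
A,B=g(a,4),g(b,2); h=min(len(A),len(B))
cv2.imwrite(f'pics/c{n}.png',np.hstack([A[:h],B[:h]]))
E
python3 v.py 20
```

```text
time_s: 16.43
eef_pos: [0.4134, -0.3085, 0.0731]
ee_rot: [-0.229, 0.973, -0.011, 0.004]
wrist_force: [1.2, 0.5, 0.1]
width: 0.0382
time_s: 16.77
eef_pos: [0.4139, -0.3081, 0.0823]
ee_rot: [-0.229, 0.973, -0.011, 0.005]
wrist_force: [0.2, -0.2, -1.2]
width: 0.038
t 16.7667 p [ 0.4139 -0.3081  0.0823] yaw_y 116.4309279577823 z [ 0.0138 -0.0186 -0.9997] F [ 0.1981 -0.1501 -1.2337] T [0.0466 0.0305 0.0234] w 0.03804752866742811 j6 -0.8771229526548453
```

View pics/c20.png

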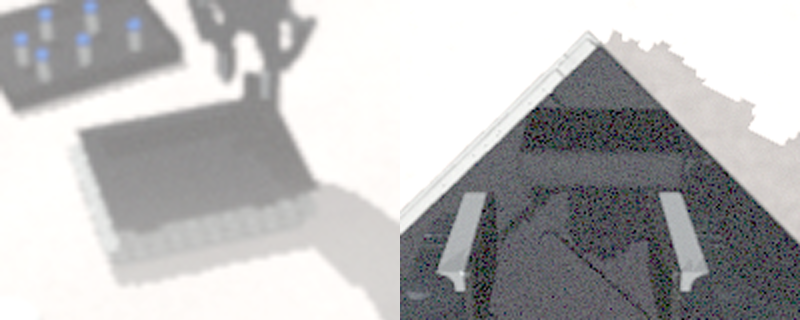

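The lug top (crop y 150–185) sits below the fingertips, so 141 counts did not hold it. Going down again and closing a little more.

```bash
python3 -m handwheel '[[125,[0.3,0,0.3],0],[125,[0.3,0.1,0.4],0],[125,[0.2,0.1,0.4],0],[125,[0,0,0.2],0],[125,[0,0,0],0]]'; python3 - <<'E'
from st import *
p,r=look(0); print(r.T@(np.array([.4077,-.3083,.0657])-p)*1000)
E
```

```text
time_s: 17.28
eef_pos: [0.4066, -0.3106, 0.0687]
ee_rot: [-0.229, 0.973, -0.011, 0.006]
wrist_force: [1.2, 0.6, 1.3]
width: 0.0432
t 17.2833 p [ 0.4066 -0.3106  0.0687] yaw_y 116.4201993201941 z [ 0.0175 -0.0194 -0.9997] F [1.2178 0.6004 1.2635] T [ 0.2779 -0.4768 -0.0323] w 0.043234011227197694 j6 -0.868956743054034
[-2.0241  1.6416  2.9527]
```

```bash
python3 -m handwheel '[[138,[0,0,-0.1],0],[146,[0,0,-0.1],0],[146,[0,0,0],0]]'; python3 -m handwheel '[[146,[-0.02,0,-0.2],0],[146,[-0.02,0,-0.2],0],[146,[-0.02,0,-0.2],0],[146,[-0.03,0,-0.2],0]]'; python3 v.py 21
```

```text
time_s: 17.53
eef_pos: [0.4066, -0.3106, 0.0703]
ee_rot: [-0.229, 0.973, -0.011, 0.006]
wrist_force: [2.3, 0.2, 0.4]
width: 0.0366
time_s: 17.87
eef_pos: [0.4081, -0.3099, 0.0789]
ee_rot: [-0.229, 0.973, -0.011, 0.007]
wrist_force: [2.0, 1.2, -0.8]
width: 0.0365
t 17.8667 p [ 0.4081 -0.3099  0.0789] yaw_y 116.42280882619347 z [ 0.0179 -0.0193 -0.9997] F [ 1.9638  1.1597 -0.8277] T [ 0.2827 -0.6372  0.0455] w 0.036526233915462385 j6 -0.8699370814360895
```

View pics/c21.png

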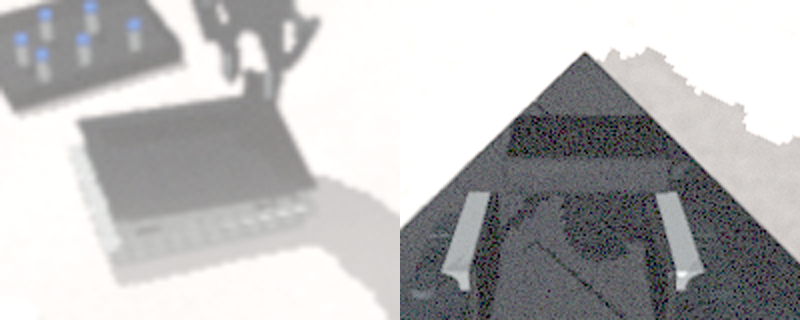

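```bash
python3 - <<'E'
from fit2 import *
f=optics.grab_frame('wrist')
k=lambda a,b:[240+(a-400)/2,150+b/2]
obs=np.array([k(584,52),k(504,157),k(668,157),k(502,192),k(668,192)])
L3=np.array([[-.103,-.078,.003],lug+U-.005*u+.02*v,lug+U-.005*u-.02*v,lug+U+.005*u+.02*v,lug+U+.005*u-.02*v])
q,fun,pts=fitp(f,obs,L3); print('mid',q[:2],'yaw',np.degrees(q[2]),'flange top z',q[3],'tilt deg',np.degrees(q[4])); print(fun)
P=pts(q)[1:].mean(0); 
p,r=look(0); print('lug top mid',P,'rel tool',r.T@(P-p)*1000)
T=r.T@(f['cam_to_world'][:3,3]-p); print('cam in tool',T)
for d in ([0,0,0],[.011,.02,-.0],[-.011,.02,0],[.011,.02,-.0375],[-.011,.02,-.0375]): print(d,(px(f,p+r@np.array(d))-[240,150])*2+[400,0])
E
```

```text
mid [ 0.4976 -0.2808] yaw -17.800860768694317 flange top z 0.04904908639034471 tilt deg -0.9797082195760287
[ 0.5098 -0.1064 -0.867  -0.5446  0.0381 -0.7147  1.0508  0.7077 -0.6446
  0.6692 -0.0855]
t 18.0167 p [ 0.4082 -0.31    0.079 ] yaw_y 116.42937567903047 z [ 0.0183 -0.0195 -0.9996] F [0.4789 0.2887 0.7701] T [ 0.238  -0.41   -0.0332] w 0.036684625698161305 j6 -0.8699400414729814
lug top mid [ 0.3952 -0.3134  0.0812] rel tool [13.1185  2.6871 -2.4225]
cam in tool [ 0.0788 -0.0005 -0.1433]
[0, 0, 0] [573.8596 217.8725]
[0.011, 0.02, -0.0] [654.475 178.44 ]
[-0.011, 0.02, 0] [650.9747 255.8051]
[0.011, 0.02, -0.0375] [678.6067 262.6535]
[-0.011, 0.02, -0.0375] [672.8531 357.0142]
```

The fit shows the lug top 13 mm from the TCP along tool +x, so the liner shifted and the fingers missed. I'll rise, realign and check before closing.

```bash
python3 -m handwheel '[[100,[0,0,-1.5],0],[80,[0.4,0.1,-1.5],0],[80,[0.5,0.1,0],0],[80,[0.4,0.1,0],0],[80,[0,0,0],0]]'; python3 v.py 22
```

```text
time_s: 18.43
eef_pos: [0.3907, -0.3121, 0.1084]
ee_rot: [-0.229, 0.973, -0.01, 0.004]
wrist_force: [-0.1, 0.0, 0.6]
width: 0.0584
t 18.4333 p [ 0.3907 -0.3121  0.1084] yaw_y 116.43045815926438 z [ 0.0118 -0.018  -0.9998] F [-0.1392  0.0437  0.5564] T [0.0676 0.0981 0.021 ] w 0.05838342203270061 j6 -0.8537566196412032
```

View pics/c22.png

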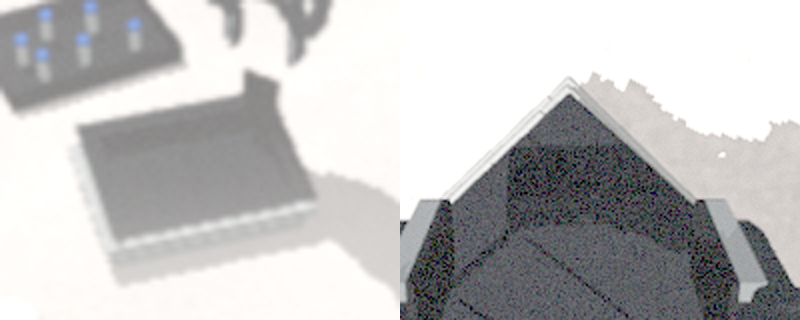

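Now the scene crop shows the flange back on the steel rim all round, as at the start, so the liner has dropped home. I'll refit its pose.

```bash
python3 - <<'E'
import cv2,numpy as np
i=cv2.imread('pics/wr22.png')[170:330,230:430]
cv2.imwrite('pics/w22c.png',cv2.resize(np.clip(255*(i/255.)**.35*1.3,0,255).astype(np.uint8),None,fx=4,fy=3.7*4/3.7,interpolation=cv2.INTER_CUBIC))
i=cv2.imread('pics/sc22.png')[120:190,255:340]
cv2.imwrite('pics/s22c.png',cv2.resize(np.clip(255*(i/255.)**.5*1.1,0,255).astype(np.uint8),None,fx=8,fy=8,interpolation=cv2.INTER_CUBIC))
E
```

```text
(no output)
```

View pics/w22c.png

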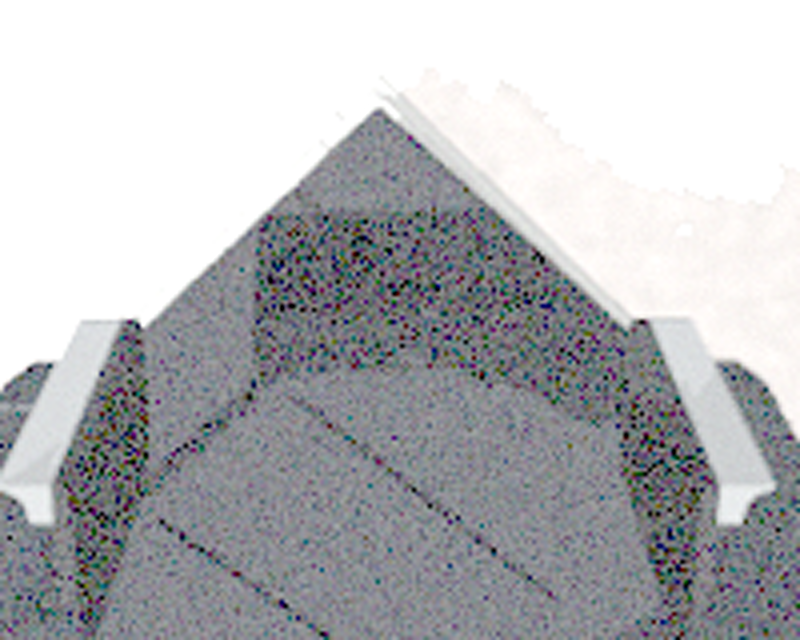

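View pics/s22c.png

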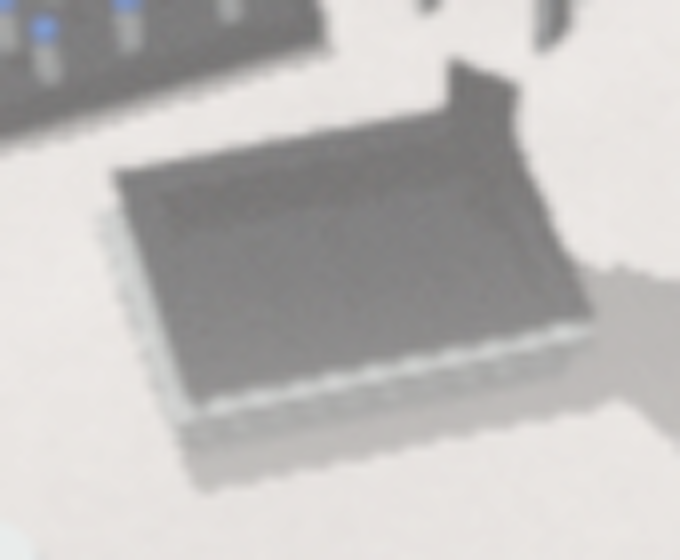

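```bash
python3 - <<'E'
from st import *
f=optics.grab_frame('wrist')
k=lambda a,b: at(f,((170+b/4)/400,(230+a/4)/640),.038)
C=k(380,110); A=k(150,325); B=k(625,325)
print(C,np.degrees(np.arctan2(*(A-C)[[1,0]])),np.degrees(np.arctan2(*(B-C)[[1,0]])),A-C,B-C)
for yaw in (-18.5,):
    a=np.radians(yaw); L=C+R.from_euler('z',a).apply([.016,.016,.034]); print('lugtop',L)
    p,r=look(0); print(r.T@(L-p)*1000)
    for s in(-1,1):
      for w in (0,-.034): print((px(f,L+[0,0,w]+R.from_euler('z',a).apply([-.00354+s*.01414,-.00354-s*.01414,0]))-[230,170])*4)
E
```

```text
[ 0.3831 -0.319   0.038 ] -18.86185721431088 73.98610190756536 [ 0.0576 -0.0197  0.    ] [0.0171 0.0595 0.    ]
lugtop [ 0.4034 -0.3089  0.072 ]
t 18.5833 p [ 0.3914 -0.3121  0.1081] yaw_y 116.44182625139942 z [ 0.0116 -0.018  -0.9998] F [-0.1768 -0.3208 -0.4027] T [0.0922 0.0288 0.0322] w 0.05853985410861924 j6 -0.8541472976019989
[-12.0814  -1.7035  36.1292]
[503.4901 286.0863]
[490.6616 203.3725]
[246.7308 283.7583]
[270.0051 201.6697]
```

Seated again, with the lug at about (0.403, −0.309). Align, descend and grip.

```bash
python3 -m handwheel '[[80,[-0.6,-0.1,0],0],[80,[-0.5,-0.1,0.5],0],[80,[0,0,0.5],0]]'; python3 -m handwheel '[[80,[0,0,1.3],0],[100,[0,0,1.3],0],[120,[0,0,0.9],0],[125,[0,0,0],0]]'; python3 - <<'E'
from st import *
p,r=look(0); print(r.T@(np.array([.4034,-.3089,.072])-p)*1000)
E
```

```text
time_s: 18.83
eef_pos: [0.4037, -0.3091, 0.0975]
ee_rot: [-0.229, 0.973, -0.01, 0.004]
wrist_force: [0.4, 0.3, 0.9]
width: 0.0588
time_s: 19.17
eef_pos: [0.4046, -0.3087, 0.058]
ee_rot: [-0.229, 0.973, -0.009, 0.002]
wrist_force: [-0.1, 0.6, 1.2]
width: 0.0433
t 19.1667 p [ 0.4046 -0.3087  0.058 ] yaw_y 116.49616702779969 z [ 0.0091 -0.0172 -0.9998] F [-0.0633  0.5777  1.2215] T [ 0.4167  0.0968 -0.0329] w 0.043307951992388224 j6 -0.8712037067113907
[  1.1541   0.0948 -14.0199]
```

```bash
python3 -m handwheel '[[138,[0,0,-0.2],0],[148,[0,0,0],0],[148,[0,0,0],0],[148,[0,0,0],0]]'; python3 -m handwheel '[[148,[0,0,-0.2],0],[148,[0,0,-0.2],0],[148,[0,0,-0.2],0]]'; python3 -m handwheel '[[148,[-0.02,0,-0.2],0],[148,[-0.03,0,-0.2],0],[148,[-0.03,0,-0.2],0]]'; python3 v.py 23
```

```text
time_s: 19.5
eef_pos: [0.4046, -0.3086, 0.0599]
ee_rot: [-0.229, 0.973, -0.009, 0.002]
wrist_force: [0.3, 1.0, -0.4]
width: 0.0388
time_s: 19.75
eef_pos: [0.4048, -0.3086, 0.067]
ee_rot: [-0.229, 0.973, -0.009, 0.002]
wrist_force: [0.8, 0.8, -1.8]
width: 0.0386
time_s: 20.0
eef_pos: [0.4056, -0.3082, 0.0743]
ee_rot: [-0.229, 0.973, -0.01, 0.002]
wrist_force: [-0.3, 1.0, -1.1]
width: 0.0389
t 20.0 p [ 0.4056 -0.3082  0.0743] yaw_y 116.5190100763595 z [ 0.0092 -0.0175 -0.9998] F [-0.2785  0.9956 -1.147 ] T [0.0455 0.1535 0.0043] w 0.03886071826803112 j6 -0.8716791116416307
```

View pics/c23.png

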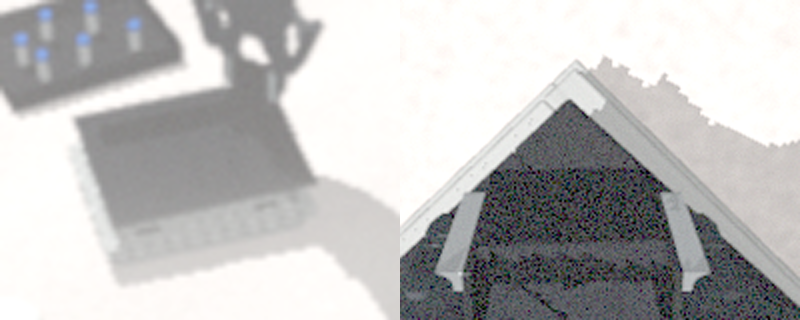

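The pads no longer drag: the pull is only about the liner's weight (~1.2 N), and the far side lifts with it. I'll loosen in steps so the far corner swings down to the rim.

```bash
python3 -m handwheel '[[143,[0,0,0.2],0],[143,[0,0,0],0],[142,[0,0,0],0]]';  python3 v.py 24;python3 -m handwheel '[[141,[0,0,0],0],[141,[0,0,0],0]]'; python3 v.py 25; python3 -c "
import cv2,numpy as np
cv2.imwrite('pics/c2425.png',np.vstack([cv2.imread('pics/c24.png')[:290],cv2.imread('pics/c25.png')[:290]]))"
```

```text
time_s: 20.35
eef_pos: [0.4059, -0.3083, 0.0722]
ee_rot: [-0.229, 0.973, -0.01, 0.003]
wrist_force: [-0.6, -0.6, -1.1]
width: 0.0389
t 20.35 p [ 0.4059 -0.3083  0.0722] yaw_y 116.52452543953785 z [ 0.01   -0.0177 -0.9998] F [-0.6025 -0.6386 -1.1337] T [0.115  0.1212 0.0148] w 0.038948100535379886 j6 -0.8717597543047666
time_s: 20.62
eef_pos: [0.4057, -0.3082, 0.072]
ee_rot: [-0.229, 0.973, -0.01, 0.003]
wrist_force: [0.1, 0.2, -1.6]
width: 0.039
t 20.6167 p [ 0.4057 -0.3082  0.072 ] yaw_y 116.52450547263537 z [ 0.0093 -0.0175 -0.9998] F [ 0.1147  0.2274 -1.5978] T [0.0501 0.1262 0.0136] w 0.03897687361730231 j6 -0.8717532710829098
```

View pics/c2425.png

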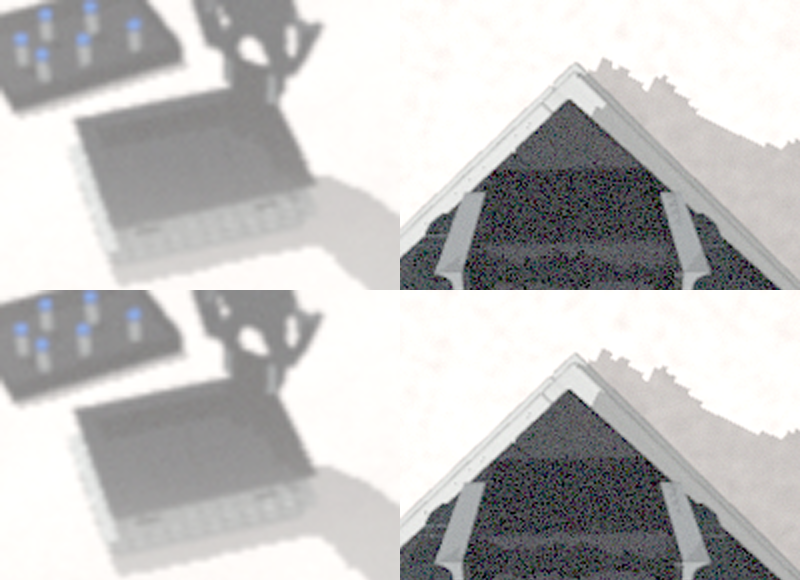

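```bash
python3 -m handwheel '[[140,[0,0,0],0],[140,[0,0,0],0]]';python3 -m handwheel '[[139,[0,0,0],0],[139,[0,0,0],0]]';  python3 v.py 26;python3 -m handwheel '[[138,[0,0,0],0],[138,[0,0,0],0]]'; python3 v.py 27; python3 -c "
import cv2,numpy as np
cv2.imwrite('pics/c2627.png',np.vstack([cv2.imread('pics/c26.png')[:290],cv2.imread('pics/c27.png')[:290]]))"
```

```text
time_s: 20.88
eef_pos: [0.4057, -0.3083, 0.072]
ee_rot: [-0.229, 0.973, -0.01, 0.003]
wrist_force: [0.9, 0.1, -1.4]
width: 0.0387
time_s: 21.05
eef_pos: [0.4057, -0.3082, 0.072]
ee_rot: [-0.229, 0.973, -0.01, 0.003]
wrist_force: [0.0, 0.7, -1.4]
width: 0.0386
t 21.05 p [ 0.4057 -0.3082  0.072 ] yaw_y 116.52208344817775 z [ 0.0094 -0.0176 -0.9998] F [ 0.042   0.7248 -1.4012] T [0.0586 0.1429 0.0015] w 0.038617729517541576 j6 -0.871778249871358
time_s: 21.32
eef_pos: [0.4057, -0.3082, 0.072]
ee_rot: [-0.229, 0.973, -0.01, 0.003]
wrist_force: [0.0, -1.0, -1.0]
width: 0.0395
t 21.3167 p [ 0.4057 -0.3082  0.072 ] yaw_y 116.52146134911868 z [ 0.0095 -0.0176 -0.9998] F [ 0.0243 -0.9652 -0.9577] T [ 0.0483  0.1015 -0.0107] w 0.03945090169145883 j6 -0.8717789217455116
```

View pics/c2627.png

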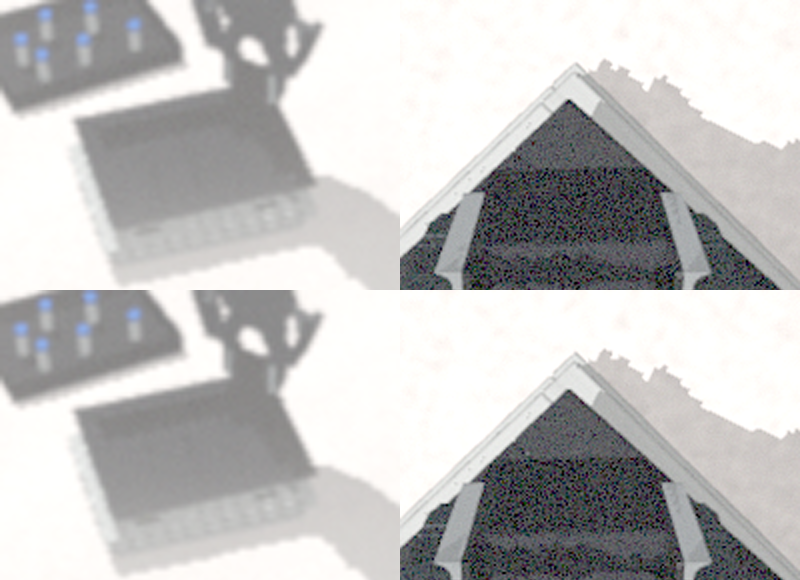

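```bash
python3 -m handwheel '[[137,[0,0,0],0],[137,[0,0,0],0]]'; python3 v.py 28;python3 -m handwheel '[[136,[0,0,0],0],[136,[0,0,0],0]]'; python3 v.py 29; python3 -c "
import cv2,numpy as np
cv2.imwrite('pics/c2829.png',np.vstack([cv2.imread('pics/c28.png')[:290],cv2.imread('pics/c29.png')[:290]]))"
```

```text
time_s: 21.58
eef_pos: [0.4058, -0.3083, 0.0721]
ee_rot: [-0.229, 0.973, -0.01, 0.003]
wrist_force: [-0.7, -0.1, -0.8]
width: 0.0396
t 21.5833 p [ 0.4058 -0.3083  0.0721] yaw_y 116.52214609721243 z [ 0.0096 -0.0176 -0.9998] F [-0.7427 -0.0738 -0.8249] T [ 0.0529  0.058  -0.0612] w 0.039569490640736504 j6 -0.8717818226180531
time_s: 21.85
eef_pos: [0.4061, -0.3083, 0.0721]
ee_rot: [-0.229, 0.973, -0.01, 0.003]
wrist_force: [1.4, -0.4, -0.2]
width: 0.0404
t 21.85 p [ 0.4061 -0.3083  0.0721] yaw_y 116.51968574472946 z [ 0.0101 -0.0177 -0.9998] F [ 1.3796 -0.4361 -0.1781] T [ 0.04    0.0384 -0.078 ] w 0.0403540672257035 j6 -0.8718323667883864
```

View pics/c2829.png

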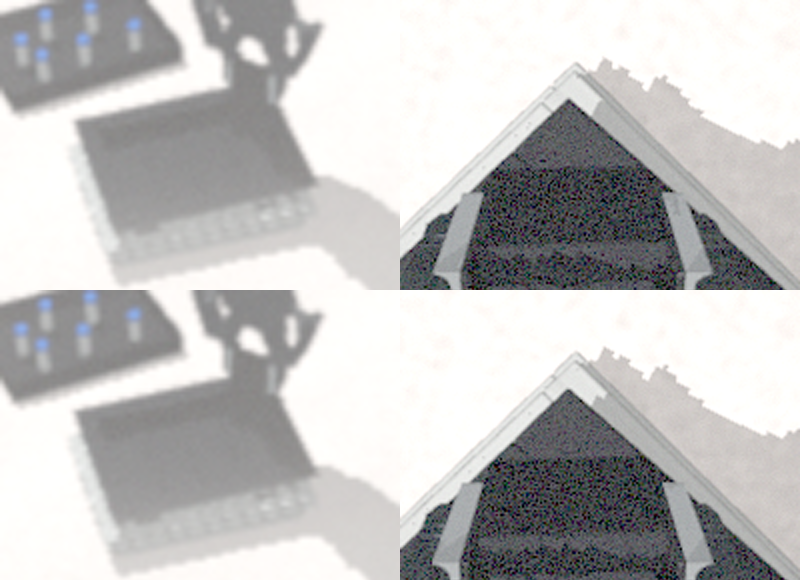

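```bash
python3 -m handwheel '[[137,[0,0,0],0],[137,[0,0,-0.15],0],[137,[0,0,-0.15],0],[137,[0,0,-0.15],0],[137,[0,0,-0.15],0]]'; python3 v.py 30
```

```text
time_s: 22.37
eef_pos: [0.4056, -0.3081, 0.0783]
ee_rot: [-0.229, 0.973, -0.01, 0.002]
wrist_force: [-0.2, -0.2, -1.1]
width: 0.0398
t 22.3667 p [ 0.4056 -0.3081  0.0783] yaw_y 116.52006466533575 z [ 0.0091 -0.0175 -0.9998] F [-0.2313 -0.2415 -1.085 ] T [ 0.0413  0.1013 -0.0029] w 0.0397588767928961 j6 -0.8715047904301859
```

View pics/c30.png

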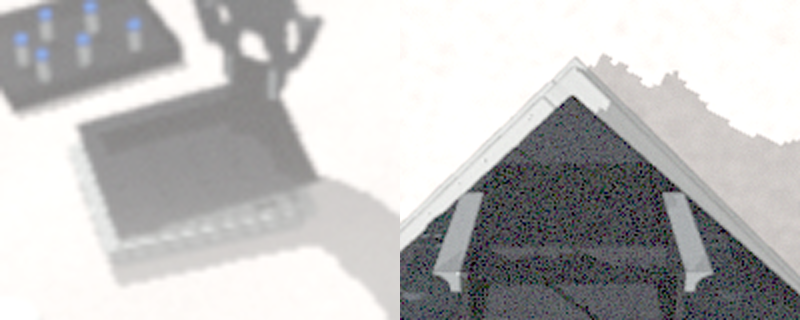

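The far corner is down on the rim (crop 110,240) and the liner is tilted with its lug up. I'll keep lifting with the soft hinge pinch.

```bash
python3 -m handwheel '[[137,[-0.03,0,-0.15],0],[137,[-0.03,0,-0.15],0],[137,[-0.03,0,-0.15],0],[137,[-0.03,0,-0.15],0],[137,[-0.03,0,-0.15],0],[137,[-0.03,0,-0.15],0]]'; python3 v.py 31
```

```text
time_s: 22.97
eef_pos: [0.4071, -0.307, 0.0881]
ee_rot: [-0.229, 0.973, -0.009, 0.002]
wrist_force: [0.1, -0.1, -1.2]
width: 0.0393
t 22.9667 p [ 0.4071 -0.307   0.0881] yaw_y 116.51756275576415 z [ 0.009  -0.0174 -0.9998] F [ 0.0999 -0.0582 -1.1871] T [0.029  0.1323 0.0065] w 0.03928213147438111 j6 -0.8738502923080761
```

View pics/c31.png

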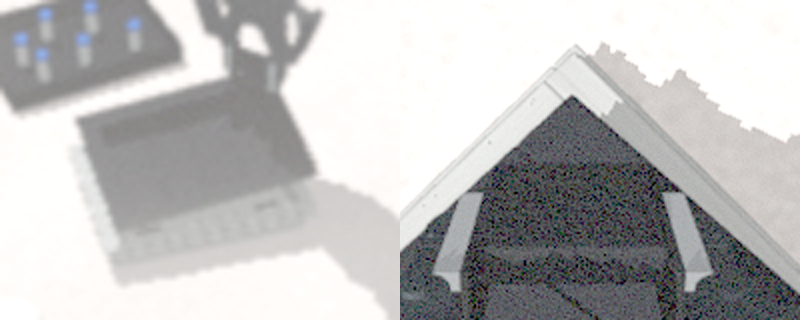

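```bash
python3 -m handwheel '[[136,[0,0,0],0],[136,[0,0,0],0],[137,[0,0,0],0]]'; python3 v.py 32
```

```text
time_s: 23.32
eef_pos: [0.4075, -0.3071, 0.0884]
ee_rot: [-0.229, 0.973, -0.01, 0.003]
wrist_force: [0.5, 0.8, -1.2]
width: 0.0395
t 23.3167 p [ 0.4075 -0.3071  0.0884] yaw_y 116.52424934785283 z [ 0.01   -0.0176 -0.9998] F [ 0.5378  0.8053 -1.201 ] T [0.0961 0.1275 0.0012] w 0.039545273877538 j6 -0.8737630888210511
```

View pics/c32.png

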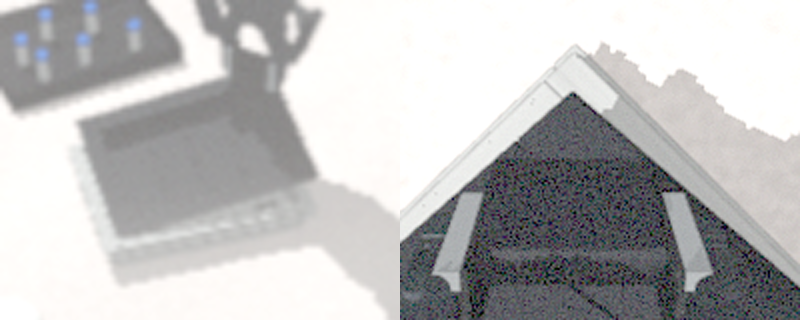

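Loosening for two rows drops the far corner back onto the rim while the lug stays held. I'll repeat with smaller lifts between.

```bash
python3 -m handwheel '[[137,[-0.03,0,-0.2],0],[136,[-0.03,0,-0.2],0],[136,[-0.02,0,0],0],[137,[0,0,0],0]]'; python3 -m handwheel '[[137,[-0.03,0,-0.2],0],[136,[-0.03,0,-0.2],0],[136,[0,0,0],0],[137,[0,0,0],0]]'; python3 v.py 33
```

```text
time_s: 23.75
eef_pos: [0.4081, -0.3066, 0.0926]
ee_rot: [-0.229, 0.973, -0.01, 0.003]
wrist_force: [0.1, 0.4, -2.0]
width: 0.0394
time_s: 24.08
eef_pos: [0.4086, -0.3062, 0.0971]
ee_rot: [-0.229, 0.973, -0.01, 0.003]
wrist_force: [0.3, -0.1, -1.3]
width: 0.0399
t 24.0833 p [ 0.4086 -0.3062  0.0971] yaw_y 116.51790510929217 z [ 0.0095 -0.0176 -0.9998] F [ 0.2617 -0.0654 -1.3083] T [0.0764 0.112  0.0006] w 0.03985449891187326 j6 -0.8756724571849336
```

View pics/c33.png

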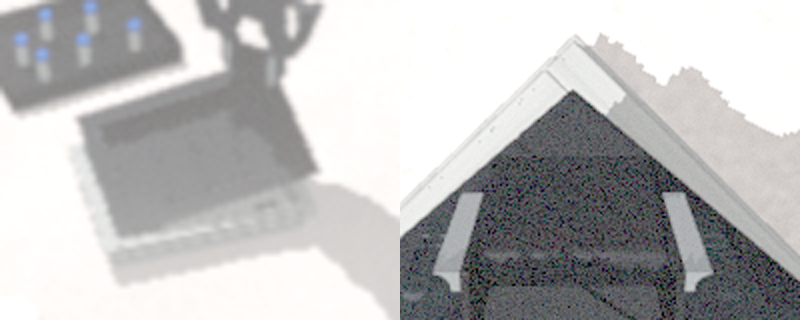

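```bash
python3 -m handwheel '[[136,[0,0,0],0],[137,[-0.03,0,-0.2],0],[136,[-0.03,0,-0.2],0],[136,[-0.02,0,0],0],[137,[0,0,0],0]]'; python3 -m handwheel '[[137,[-0.03,0,-0.2],0],[136,[-0.03,0,-0.2],0],[136,[0,0,0],0],[136,[0,0,0],0],[137,[0,0,0],0]]'; python3 v.py 34
```

```text
time_s: 24.6
eef_pos: [0.4092, -0.3057, 0.1013]
ee_rot: [-0.229, 0.973, -0.01, 0.002]
wrist_force: [-0.2, 0.3, -1.1]
width: 0.0394
time_s: 25.02
eef_pos: [0.4099, -0.3053, 0.1059]
ee_rot: [-0.229, 0.973, -0.01, 0.003]
wrist_force: [-0.8, 0.4, -1.8]
width: 0.0397
t 25.0167 p [ 0.4099 -0.3053  0.1059] yaw_y 116.51937151059684 z [ 0.0094 -0.0175 -0.9998] F [-0.8241  0.4217 -1.7721] T [0.0826 0.0821 0.0281] w 0.0397081816883231 j6 -0.8774877726014091
```

View pics/c34.png

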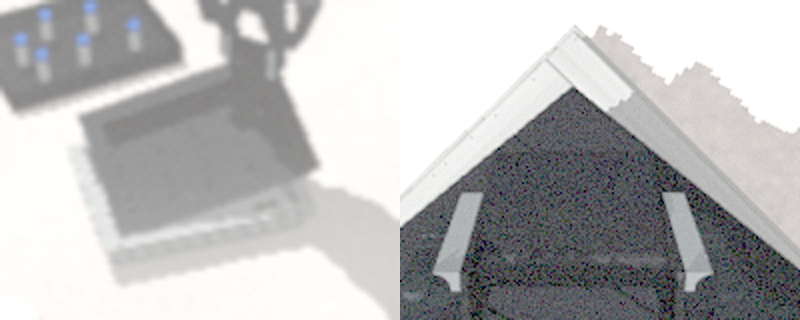

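Lug risen about 4.5 cm with the far corner still at the rim (crop 113,237). Now I'll firm the grip and lift out.

```bash
python3 -m handwheel '[[170,[0,0,0],0],[200,[0,0,0],0],[200,[0,0,0],0],[200,[0,0,-0.5],0],[200,[0,0,-1],0],[200,[0,0,-1.5],0],[200,[0,0,-2],0],[200,[0,0,-2],0],[200,[0,0,-2],0],[200,[0,0,-1],0]]'; python3 - <<'E'
from st import *
look(0)
f=optics.grab_frame('scene'); save(f,'s35');f=optics.grab_frame('wrist'); save(f,'w35')
a=cv2.imread('pics/s35.png')[70:220,220:420];b=cv2.imread('pics/w35.png')
g=lambda i,k: cv2.resize(np.clip(255*(i/255.)**.47*1.2,0,255).astype(np.uint8),None,fx=k,fy=k,interpolation=cv2.INTER_CUBIC)
cv2.imwrite('pics/c35.png',np.hstack([g(a,2),g(b,.625)[:300,:400]][:2] if 0 else [g(a,2),cv2.resize(g(b,1),(400,300))]))
E
```

```text
time_s: 25.95
eef_pos: [0.4065, -0.303, 0.2111]
ee_rot: [-0.229, 0.973, -0.008, -0.0]
wrist_force: [-0.3, -0.5, -0.5]
width: 0.0393
t 25.95 p [ 0.4065 -0.303   0.2111] yaw_y 116.50587002206174 z [ 0.0029 -0.0158 -0.9999] F [-0.3443 -0.4528 -0.478 ] T [ 0.0111 -0.0524  0.0072] w 0.0393394711994945 j6 -0.8751084433340358
```

View pics/c35.png

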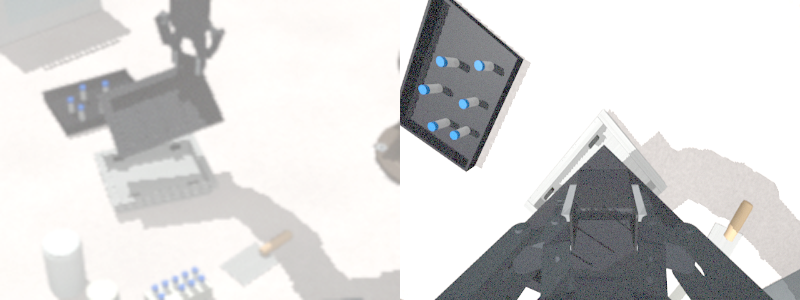

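The liner is out and hanging from the lug, and the empty steel tray is left standing. I'll measure its tilt.

```bash
python3 - <<'E'
import cv2,numpy as np
i=cv2.imread('pics/s35.png')[90:160,255:345]
cv2.imwrite('pics/s35c.png',cv2.resize(np.clip(255*(i/255.)**.5*1.1,0,255).astype(np.uint8),None,fx=8,fy=8,interpolation=cv2.INTER_CUBIC))
E
```

```text
(no output)
```

View pics/s35c.png

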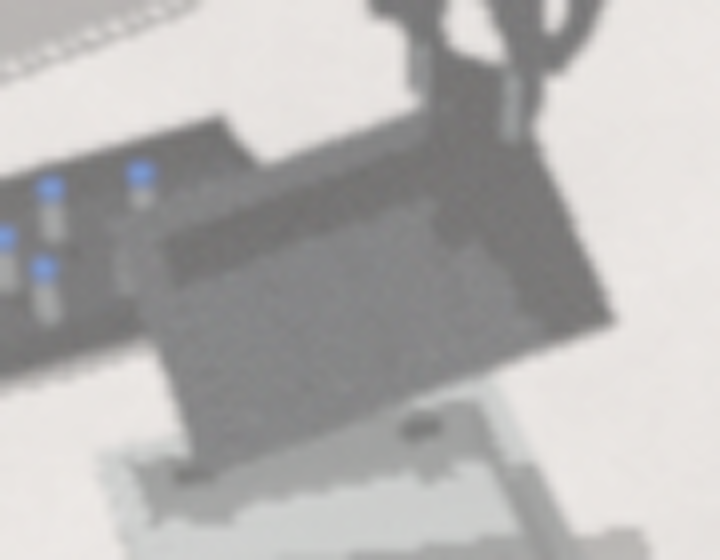

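```bash
python3 - <<'E'
from fit2 import *
f=optics.grab_frame('scene')
obs=np.array([[255+a/8,90+b/8] for a,b in ((614,322),(198,475),(105,225))])
L3=np.array([[-.103,.078,.003],[.103,.078,.003],[.103,-.078,.003]])
ax=np.array([.078,-.103,0]); ax/=np.linalg.norm(ax); ay=np.array([.103,.078,0])/.1292
off=np.array([.002,.013,0]); tc=np.array([.4065,-.303,.2111])
def pts(q,L): return (R.from_euler('z',q[0])*R.from_rotvec(-ax*q[1]-ay*q[2])).apply(L-lug-[0,0,q[3]])+tc
def res(q): return np.r_[np.ravel([px(f,P+off) for P in pts(q,L3)]-obs),(q[3]-.007)*300]
s=least_squares(res,[-.33,.1,0,.007]); print(np.degrees(s.x[:3]),s.x[3],s.fun)
Q=pts(s.x,np.vstack([L3,[-.103,-.078,.003],[0,0,0]])); print(Q)
E
```

```text
[-15.9142   5.389    0.3436] 0.0015048977330745306 [ 1.4601  2.0222 -0.81   -1.4399 -1.6593  2.2285 -1.6485]
[[ 0.4276 -0.1649  0.1852]
 [ 0.6251 -0.2216  0.1705]
 [ 0.5827 -0.3715  0.1801]
 [ 0.3852 -0.3147  0.1948]
 [ 0.5049 -0.2683  0.1797]]
```

Estimated tilt is about 5–10° with the far side low. There's time to level it by touching its flat underside lightly on free bench at about (0.74, −0.42) while held. Moving there.

```bash
python3 -m handwheel '[[200,[-0.8,-1.4,0],0],[200,[-1.4,-2.4,0],0],[200,[-1.7,-2.9,0],0],[200,[-1.8,-3.0,0],0],[200,[-1.8,-3.0,0],0],[200,[-1.8,-3.0,0],0],[200,[-1.7,-2.9,0],0],[200,[-1.4,-2.4,0],0],[200,[-0.8,-1.4,1],0],[200,[0,0,2],0],[200,[0,0,2.5],0],[200,[0,0,1.5],0],[200,[0,0,0],0]]'; python3 - <<'E'
from st import *
look(0)
f=optics.grab_frame('scene'); save(f,'s36')
i=cv2.imread('pics/s36.png')[60:200,120:310]
cv2.imwrite('pics/s36c.png',cv2.resize(np.clip(255*(i/255.)**.5*1.1,0,255).astype(np.uint8),None,fx=4,fy=4,interpolation=cv2.INTER_CUBIC))
E
```

```text
time_s: 27.18
eef_pos: [0.6251, -0.4481, 0.118]
ee_rot: [-0.228, 0.974, 0.001, -0.009]
wrist_force: [-0.2, 0.5, -2.0]
width: 0.0387
t 27.1833 p [ 0.6251 -0.4481  0.118 ] yaw_y 116.36482485656845 z [-0.018  -0.0021 -0.9998] F [-0.1809  0.4517 -1.9967] T [0.1612 0.1493 0.0272] w 0.03869419537058452 j6 -0.7490600934765731
```

View pics/s36c.png

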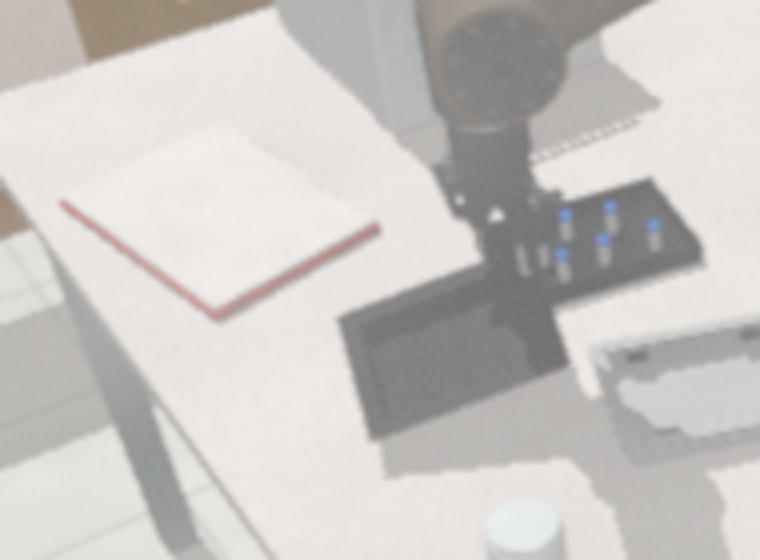

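The spot below is clear: the liner's corners are at crop (340,318), (375,438) and (570,365), clear of the vial tray, notebook and can. Lowering gently.

```bash
python3 -m handwheel '[[200,[0,0,1.5],0],[200,[0,0,1.5],0],[200,[0,0,0.8],0],[200,[0,0,0.3],0]]'; python3 -m handwheel '[[200,[0,0,0.4],0],[200,[0,0,0.4],0],[200,[0,0,0.3],0]]'; python3 - <<'E'
from st import *
look(0)
E
```

```text
time_s: 27.57
eef_pos: [0.626, -0.4501, 0.0815]
ee_rot: [-0.229, 0.973, -0.001, -0.008]
wrist_force: [-2.3, -0.5, 2.9]
width: 0.0389
time_s: 27.82
eef_pos: [0.6271, -0.4515, 0.0747]
ee_rot: [-0.229, 0.973, -0.003, -0.006]
wrist_force: [-3.1, 1.0, 3.3]
width: 0.0388
t 27.8167 p [ 0.6271 -0.4515  0.0747] yaw_y 116.46550388140217 z [-0.0101 -0.0094 -0.9999] F [-3.1293  0.9679  3.3435] T [0.1377 0.4116 0.1479] w 0.03878637915396701 j6 -0.7493574817049167
```

Contact came at z≈0.085, so the tilt was about 10° and it is now rotating flat. Continuing.

```bash
python3 -m handwheel '[[200,[0,0,0.4],0],[200,[0,0,0.4],0],[200,[0,0,0.4],0]]'; python3 -m handwheel '[[200,[0,0,0.3],0],[200,[0,0,0.3],0]]'; python3 -m handwheel '[[200,[0,0,0.2],0],[200,[0,0,0.2],0]]'
```

```text
time_s: 28.07
eef_pos: [0.628, -0.4524, 0.0647]
ee_rot: [-0.229, 0.973, -0.005, -0.004]
wrist_force: [-2.6, -0.5, 3.3]
width: 0.0388
time_s: 28.23
eef_pos: [0.6281, -0.4527, 0.0583]
ee_rot: [-0.229, 0.973, -0.005, -0.004]
wrist_force: [-2.2, -0.8, 2.0]
width: 0.0386
time_s: 28.4
eef_pos: [0.628, -0.4528, 0.0533]
ee_rot: [-0.229, 0.973, -0.005, -0.004]
wrist_force: [-1.4, -1.2, 4.1]
width: 0.0387
```

```bash
python3 -m handwheel '[[200,[0,0,0.2],0],[200,[0,0,0.15],0]]'; python3 -m handwheel '[[200,[0,0,0.15],0],[200,[0,0,0.15],0]]'; python3 v.py 37; python3 -c "
import cv2,numpy as np
i=cv2.imread('pics/sc37.png')[90:190,190:290]
cv2.imwrite('pics/s37c.png',cv2.resize(np.clip(255*(i/255.)**.5*1.1,0,255).astype(np.uint8),None,fx=5,fy=5,interpolation=cv2.INTER_CUBIC))"
```

```text
time_s: 28.57
eef_pos: [0.6279, -0.4528, 0.0491]
ee_rot: [-0.229, 0.973, -0.005, -0.004]
wrist_force: [-1.8, -1.4, 2.2]
width: 0.0386
time_s: 28.73
eef_pos: [0.6279, -0.4529, 0.0456]
ee_rot: [-0.229, 0.973, -0.005, -0.004]
wrist_force: [-1.8, -1.1, 2.8]
width: 0.0388
t 28.7333 p [ 0.6279 -0.4529  0.0456] yaw_y 116.43598666670957 z [-0.0065 -0.0113 -0.9999] F [-1.7819 -1.0993  2.8115] T [-0.1255  0.2449 -0.0507] w 0.03882201488372389 j6 -0.7501521457619266
```

View pics/s37c.png

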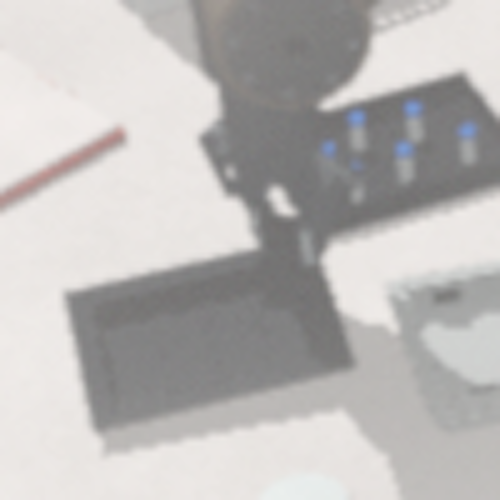

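```bash
python3 -m handwheel '[[200,[0,0,0.15],0]]'; python3 -m handwheel '[[200,[0,0,0.15],0]]'; python3 -m handwheel '[[200,[0,0,0.15],0]]'
```

```text
time_s: 28.92
eef_pos: [0.6281, -0.4527, 0.0441]
ee_rot: [-0.229, 0.973, -0.005, -0.004]
wrist_force: [-0.9, -1.0, 2.3]
width: 0.0387
time_s: 29.0
eef_pos: [0.6281, -0.4527, 0.0426]
ee_rot: [-0.229, 0.973, -0.005, -0.004]
wrist_force: [-2.2, 0.6, 2.2]
width: 0.0388
time_s: 29.08
eef_pos: [0.6282, -0.4527, 0.0411]
ee_rot: [-0.229, 0.973, -0.005, -0.004]
wrist_force: [-2.3, -0.8, 3.3]
width: 0.039
```

```bash
python3 -m handwheel '[[200,[0,0,0.15],0]]'; python3 -m handwheel '[[200,[0,0,0.15],0]]'; python3 -m handwheel '[[200,[0,0,0.15],0]]'
```

```text
time_s: 29.17
eef_pos: [0.6281, -0.4527, 0.0395]
ee_rot: [-0.229, 0.973, -0.005, -0.004]
wrist_force: [-1.8, -0.8, 1.3]
width: 0.0385
time_s: 29.25
eef_pos: [0.628, -0.4527, 0.0378]
ee_rot: [-0.229, 0.973, -0.005, -0.004]
wrist_force: [-2.3, 0.2, 3.0]
width: 0.0387
time_s: 29.33
eef_pos: [0.628, -0.4528, 0.0361]
ee_rot: [-0.229, 0.973, -0.005, -0.004]
wrist_force: [-2.7, -0.2, 2.7]
width: 0.0387
```

```bash
python3 v.py 38; python3 -c "
import cv2,numpy as np
i=cv2.imread('pics/sc38.png')[90:190,190:290]
a=cv2.resize(np.clip(255*(i/255.)**.5*1.1,0,255).astype(np.uint8),None,fx=4,fy=4,interpolation=cv2.INTER_CUBIC)
i=cv2.imread('pics/wr38.png')[100:400,170:470]
b=cv2.resize(np.clip(255*(i/255.)**.4*1.2,0,255).astype(np.uint8),(400,400))
cv2.imwrite('pics/s38c.png',np.hstack([a,b]))"
```

```text
t 29.3333 p [ 0.628  -0.4528  0.0361] yaw_y 116.45370774198668 z [-0.0062 -0.0113 -0.9999] F [-2.7071 -0.2269  2.7291] T [0.1784 0.2258 0.0638] w 0.0387421600814139 j6 -0.750163806193387
```

View pics/s38c.png

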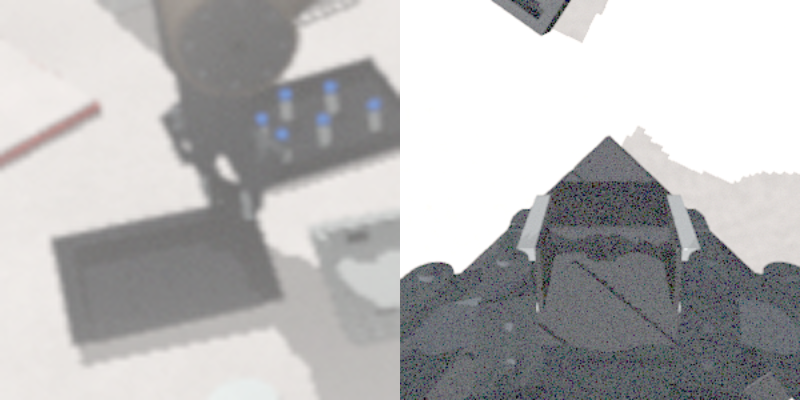

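```bash
python3 -m handwheel '[[200,[0,0,0.15],0]]'; python3 -m handwheel '[[200,[0,0,0.15],0]]'; python3 -m handwheel '[[200,[0,0,0.15],0]]'
```

```text
time_s: 29.52
eef_pos: [0.6281, -0.4528, 0.0346]
ee_rot: [-0.229, 0.973, -0.005, -0.004]
wrist_force: [-1.9, -1.2, 2.8]
width: 0.0386
time_s: 29.6
eef_pos: [0.6281, -0.4527, 0.033]
ee_rot: [-0.229, 0.973, -0.005, -0.004]
wrist_force: [-1.9, -1.5, 2.5]
width: 0.0387
time_s: 29.68
eef_pos: [0.6281, -0.4528, 0.0314]
ee_rot: [-0.229, 0.973, -0.005, -0.004]
wrist_force: [-1.9, -1.0, 2.7]
width: 0.0389
```

```bash
python3 -m handwheel '[[200,[0,0,0.15],0]]'; python3 -m handwheel '[[200,[0,0,0.15],0]]'; python3 v.py 39; python3 -c "
import cv2,numpy as np
i=cv2.imread('pics/sc39.png')[120:190,190:275]
a=cv2.resize(np.clip(255*(i/255.)**.5*1.1,0,255).astype(np.uint8),None,fx=8,fy=8,interpolation=cv2.INTER_CUBIC)
cv2.imwrite('pics/s39c.png',a)"
```

```text
time_s: 29.77
eef_pos: [0.628, -0.4529, 0.0298]
ee_rot: [-0.229, 0.973, -0.005, -0.004]
wrist_force: [-3.4, -1.5, 4.9]
width: 0.039
time_s: 29.85
eef_pos: [0.6282, -0.4533, 0.0287]
ee_rot: [-0.229, 0.973, -0.005, -0.004]
wrist_force: [-2.0, -1.4, 6.9]
width: 0.0389
t 29.85 p [ 0.6282 -0.4533  0.0287] yaw_y 116.47966113818173 z [-0.0059 -0.0121 -0.9999] F [-1.998  -1.3992  6.8976] T [0.1116 0.5015 0.0993] w 0.038935800401124626 j6 -0.7501783530463201
```

View pics/s39c.png

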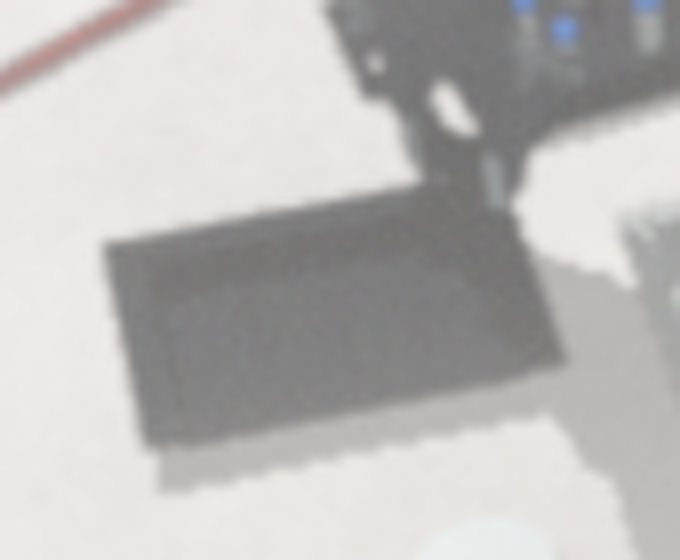

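The force rose to 7 N at TCP z≈0.029 and the shadow is even, so the liner is flat on the bench. I'll lift it, and fix the window position from the first top picture.

```bash
python3 -m handwheel '[[200,[0,0,-0.3],0],[200,[0,0,-0.8],0],[200,[0,0,-1.5],0],[200,[0,0,-2.2],0],[200,[0,0,-2.5],0],[200,[0,0,-2.5],0],[200,[0,0,-2.5],0],[200,[0,0,-2],0],[200,[0,0,-1],0],[200,[0,0,0],0]]'; python3 - <<'E'
import cv2,numpy as np
a=cv2.imread('pics/top0.png')[180:260,220:300]; b=cv2.imread('pics/scene0.png')[205:275,335:425]
g=lambda i:cv2.resize(i,(400,int(400*i.shape[0]/i.shape[1])),interpolation=cv2.INTER_CUBIC)
A,B=g(a),g(b); h=min(len(A),len(B)); cv2.imwrite('pics/rd.png',np.hstack([A[:h],B[:h]])); print(h)
E
```

```text
time_s: 30.78
eef_pos: [0.6269, -0.4474, 0.1829]
ee_rot: [-0.229, 0.973, 0.0, -0.009]
wrist_force: [-0.0, -0.4, -1.7]
width: 0.0389
311
```

View pics/rd.png

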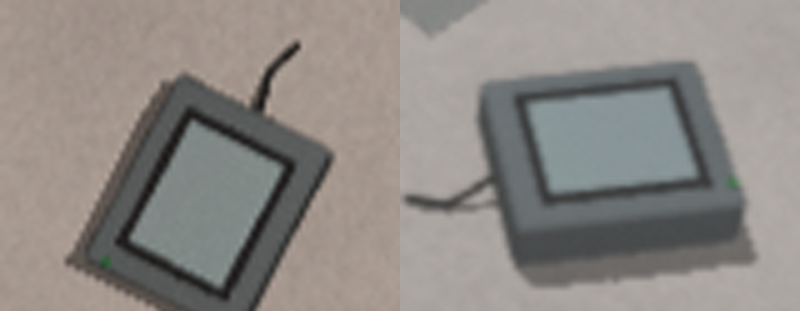

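```bash
python3 - <<'E'
from st import *
p,r=look(0); print(r.round(3).tolist())
t=optics.grab_frame('top'); s=optics.grab_frame('scene')
W=at(t,(220.6/400,261.8/640),.051); W2=at(s,(236.95/400,382.6/640),.051); print(W,W2)
for a,b in ((195,113),(293,162),(227,295),(120,243)): print(at(t,((180+b/5)/400,(220+a/5)/640),.051))
tgt=W+[-.102,-.031,.109]; print('delta world',tgt-p,'tool',r.T@(tgt-p)*100)
E
```

```text
t 30.7833 p [ 0.6269 -0.4474  0.1829] yaw_y 116.52494090289153 z [-0.0179 -0.0042 -0.9998] F [-0.03   -0.3568 -1.698 ] T [-0.018  -0.0473  0.0085] w 0.03888738964756876 j6 -0.7484138936563925
[[-0.895, -0.447, -0.018], [-0.447, 0.895, -0.004], [0.018, 0.004, -1.0]]
[0.522  0.2282 0.051 ] [0.5245 0.2393 0.051 ]
[0.595  0.2383 0.051 ]
[0.5532 0.16   0.051 ]
[0.4479 0.2149 0.051 ]
[0.4918 0.3002 0.051 ]
delta world [-0.2068  0.6446 -0.0229] tool [-10.3231  66.8991   2.3898]
```

```bash
python3 -m handwheel '[[200,[-0.2,1.5,-0.2],0],[200,[-0.4,2.5,-0.3],0],[200,[-0.5,3.3,-0.3],0],[200,[-0.5,3.3,0],0],[200,[-0.5,3.3,0],0],[200,[-0.5,3.3,0],0],[200,[-0.5,3.3,0],0],[200,[-0.5,3.3,0],0],[200,[-0.5,3.3,0],0],[200,[-0.5,3.3,0],0],[200,[-0.5,3.3,0],0],[200,[-0.5,3.3,0],0],[200,[-0.5,3.3,0],0],[200,[-0.5,3.3,0],0],[200,[-0.5,3.3,0],0],[200,[-0.5,3.3,0],0],[200,[-0.5,3.0,0],0],[200,[-0.4,2.5,0],0],[200,[-0.3,1.5,0],0],[200,[0,0,0],0]]'; python3 - <<'E'
from st import *
p,r=look(0)
f=optics.grab_frame('scene'); save(f,'s40')
i=cv2.imread('pics/s40.png')[160:300,290:470]
cv2.imwrite('pics/s40c.png',cv2.resize(np.clip(255*(i/255.)**.6*1.1,0,255).astype(np.uint8),None,fx=4.2,fy=4.2,interpolation=cv2.INTER_CUBIC))
tgt=np.array([.420,.197,.160]); print('tool',r.T@(tgt-p)*100)
E
```

```text
time_s: 32.55
eef_pos: [0.419, 0.1272, 0.1575]
ee_rot: [-0.224, 0.974, 0.01, -0.04]
wrist_force: [0.6, 0.9, -0.8]
width: 0.039
t 32.55 p [0.419  0.1272 0.1575] yaw_y 115.77823363818892 z [-0.0819  0.0018 -0.9966] F [ 0.6268  0.9034 -0.7756] T [-0.0441 -0.1973 -0.0571] w 0.03897025013119989 j6 -1.7827841509328888
tool [-3.1167  6.2501 -0.2413]
```

View pics/s40c.png

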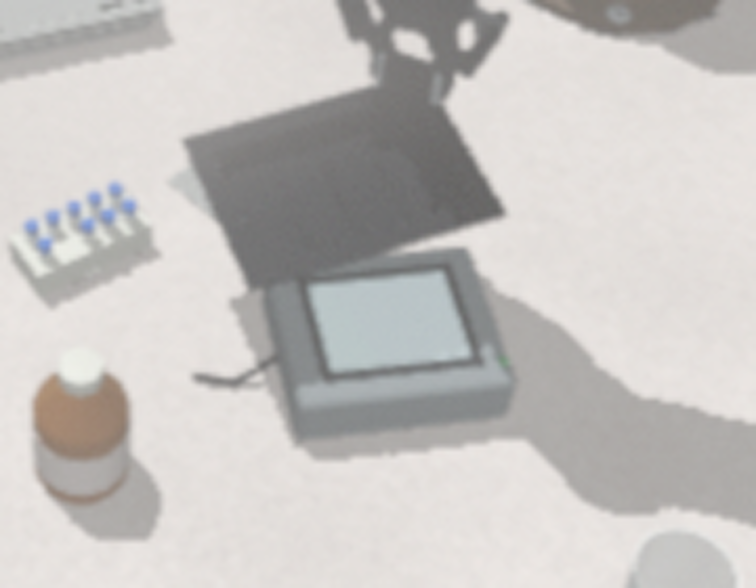

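```bash
python3 -m handwheel '[[200,[-0.5,1.0,-0.1],0],[200,[-0.9,1.8,-0.1],0],[200,[-0.9,1.8,-0.1],0],[200,[-0.6,1.2,0],0],[200,[0,0,0],0],[200,[0,0,0],0]]'; python3 - <<'E'
from st import *
p,r=look(0)
for n in ('scene','top'):
    f=optics.grab_frame(n); save(f,n+'41')
i=cv2.imread('pics/scene41.png')[160:300,290:470]
cv2.imwrite('pics/s41c.png',cv2.resize(np.clip(255*(i/255.)**.6*1.1,0,255).astype(np.uint8),None,fx=4.2,fy=4.2,interpolation=cv2.INTER_CUBIC))
i=cv2.imread('pics/top41.png')[170:290,210:350]
cv2.imwrite('pics/t41c.png',cv2.resize(np.clip(255*(i/255.)**.6*1.1,0,255).astype(np.uint8),None,fx=5,fy=5,interpolation=cv2.INTER_CUBIC))
E
```

```text
time_s: 33.1
eef_pos: [0.4177, 0.19, 0.1552]
ee_rot: [-0.221, 0.974, 0.008, -0.045]
wrist_force: [-0.0, 0.9, -1.2]
width: 0.0386
t 33.1 p [0.4177 0.19   0.1552] yaw_y 115.52120373198694 z [-0.0908 -0.0047 -0.9959] F [-0.0434  0.8554 -1.203 ] T [-0.0574 -0.1715  0.0515] w 0.038617574192133665 j6 -1.8883387715922393
```

View pics/s41c.png

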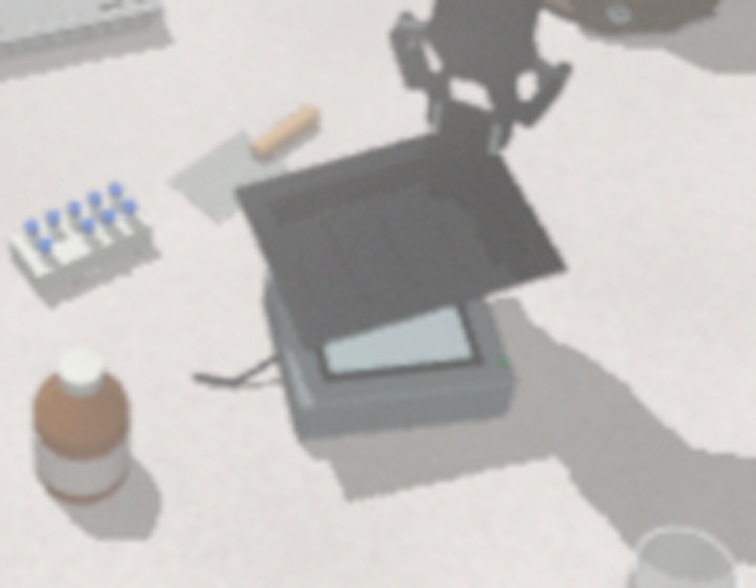

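View pics/t41c.png

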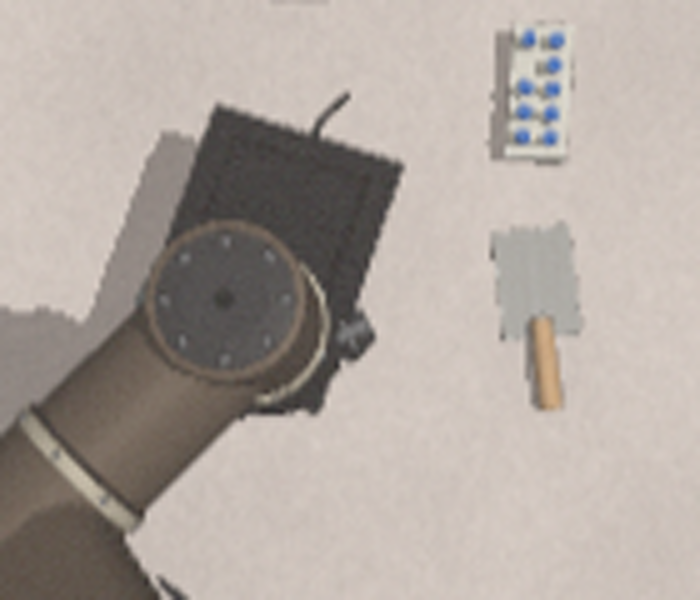

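```bash
cat > fit3.py <<'E'
from fit2 import *
ax=np.array([.078,-.103,0])/.1292; ay=np.array([.103,.078,0])/.1292
c=lambda a,b:np.array([a*.103,b*.078,.003])
def fit(sc,tp,TCP,rr):
    s=optics.grab_frame('scene'); t=optics.grab_frame('top')
    off=np.array([.0025,.012,0])
    Rq=lambda q:R.from_euler('z',q[3])*R.from_rotvec(-ax*q[4]-ay*q[5])
    def res(q):
        o=[]
        for L,uv in sc: o+=list(px(s,Rq(q).apply(L)+q[:3]+off)-uv)
        for L,uv in tp: o+=list(px(t,Rq(q).apply(L)+q[:3])-uv)
        lg=Rq(q).apply(lug)+q[:3]; o+=list((rr.T@(lg-TCP-[0,0,.009]))[1:]*200)
        return np.array(o)
    S=least_squares(res,[.52,.22,.15,-.33,.05,0]); q=S.x
    print('mid',q[:3],'yaw,tilts',np.degrees(q[3:]),'res',S.fun.round(1)); 
    n=Rq(q).apply([0,0,1]); print('normal',n,'deg',np.degrees(np.arccos(n[2])),'lug',Rq(q).apply(lug)+q[:3])
    return q
E
python3 - <<'E'
from fit3 import *
p,r=look(0)
S=lambda a,b:np.array([290+a/4.2,160+b/4.2]); T=lambda a,b:np.array([210+a/5,170+b/5])
q=fit([(c(-1,1),S(566,268)),(c(1,1),S(318,342)),(c(1,-1),S(237,190))],[(c(1,1),T(218,104)),(c(1,-1),T(403,163)),(c(-1,-1),T(315,412))],p,r)
d=np.array([.522,.228,.151])-q[:3]; print('move tool cm',r.T@d*100)
E
```

```text
t 33.2 p [0.4177 0.1896 0.1554] yaw_y 115.48808459249938 z [-0.0906 -0.0044 -0.9959] F [ 0.086   0.2586 -0.5631] T [-0.0316 -0.2771 -0.0263] w 0.038722531824573726 j6 -1.888213414778653
mid [0.5114 0.2126 0.1409] yaw,tilts [-19.3655   1.552   -2.6643] res [ 2.4  0.3 -1.8  0.5 -0.4 -0.4 -1.  -0.6  0.3 -0.1  1.   1.1 -0.6  0.2]
normal [ 0.04   -0.036   0.9986] deg 3.0834401537445206 lug [0.4096 0.1822 0.1639]
move tool cm [-1.5322  0.9644 -1.1062]
```

The tilt is only about 3–5°. Final shift to centre the liner over the window.

```bash
python3 -m handwheel '[[200,[-0.5,0.3,-0.3],0],[200,[-0.5,0.3,-0.3],0],[200,[-0.4,0.3,-0.3],0],[200,[0,0,0],0],[200,[0,0,0],0],[200,[0,0,0],0]]'; python3 - <<'E'
from st import *
p,r=look(0)
for n in ('scene','top'):
    f=optics.grab_frame(n); save(f,n+'42')
i=cv2.imread('pics/scene42.png')[160:300,290:470]
a=cv2.resize(np.clip(255*(i/255.)**.6*1.1,0,255).astype(np.uint8),None,fx=2.2,fy=2.2,interpolation=cv2.INTER_CUBIC)
a=cv2.resize(np.clip(255*(i/255.)**.6*1.1,0,255).astype(np.uint8),None,fx=4.2,fy=4.2,interpolation=cv2.INTER_CUBIC)
cv2.imwrite('pics/s42c.png',a)
i=cv2.imread('pics/top42.png')[170:290,210:350]
cv2.imwrite('pics/t42c.png',cv2.resize(np.clip(255*(i/255.)**.6*1.1,0,255).astype(np.uint8),None,fx=5,fy=5,interpolation=cv2.INTER_CUBIC))
E
```

```text
time_s: 33.8
eef_pos: [0.4291, 0.2039, 0.1654]
ee_rot: [-0.22, 0.975, 0.008, -0.044]
wrist_force: [0.1, 0.1, -1.3]
width: 0.039
t 33.8 p [0.4291 0.2039 0.1654] yaw_y 115.34327750555705 z [-0.0889 -0.0029 -0.996 ] F [ 0.0777  0.0556 -1.2821] T [-0.0583 -0.2054  0.0043] w 0.03900503516931772 j6 -1.8967880415031284
```

View pics/s42c.png

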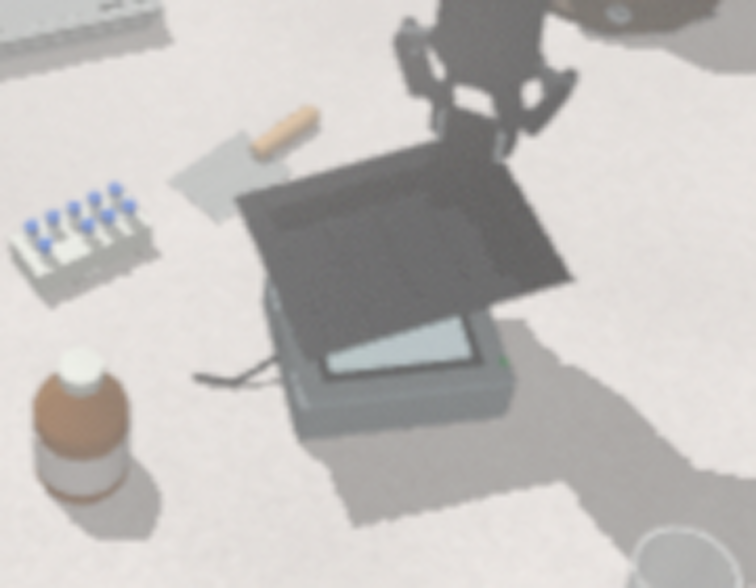

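View pics/t42c.png

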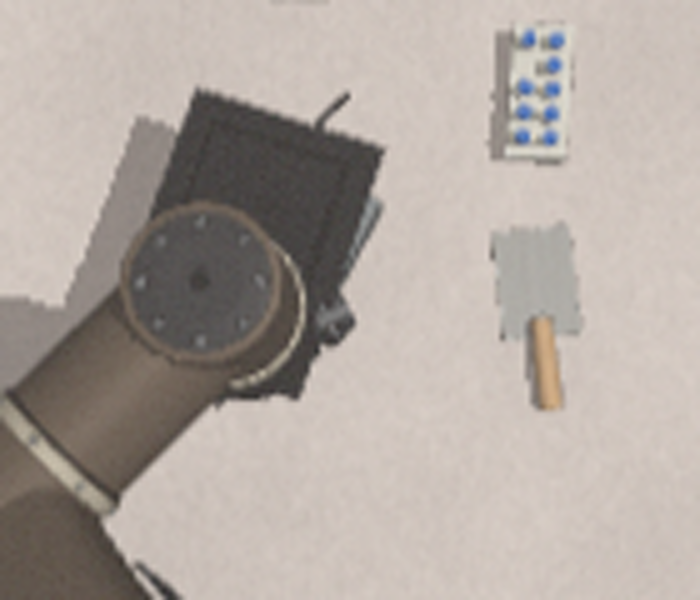

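```bash
python3 - <<'E'
from fit3 import *
p,r=look(0)
S=lambda a,b:np.array([290+a/4.2,160+b/4.2]); T=lambda a,b:np.array([210+a/5,170+b/5])
q=fit([(c(-1,1),S(573,280)),(c(1,1),S(322,358)),(c(1,-1),S(237,198))],[(c(1,1),T(198,88)),(c(1,-1),T(385,150)),(c(-1,-1),T(297,402))],p,r)
d=np.array([.522,.228,.151])-q[:3]; print('move tool cm',r.T@d*100)
E
```

```text
t 33.9 p [0.4289 0.2037 0.1653] yaw_y 115.3390493592706 z [-0.0892 -0.0031 -0.996 ] F [ 0.0621 -0.0429 -1.4009] T [-0.0306 -0.2341 -0.0244] w 0.03856215150188394 j6 -1.8967933034682487
mid [0.5211 0.226  0.1488] yaw,tilts [-19.0837   2.8386  -1.3951] res [ 2.3  0.3 -1.9  0.3 -0.  -0.3 -0.8  0.1  0.2 -0.3  0.9  0.5 -0.7  0.2]
normal [ 0.0546 -0.0078  0.9985] deg 3.162901620119953 lug [0.4198 0.1956 0.1742]
move tool cm [-0.1522  0.1531 -0.2234]
```

```bash
python3 - <<'E'
import cv2,numpy as np
a=cv2.imread('pics/top0.png')[130:290,300:500];b=cv2.imread('pics/top42.png')[130:290,300:500]
cv2.imwrite('pics/cmpT.png',np.hstack([cv2.resize(x,(400,320)) for x in(a,b)]))
E
```

```text
(no output)
```

View pics/cmpT.png

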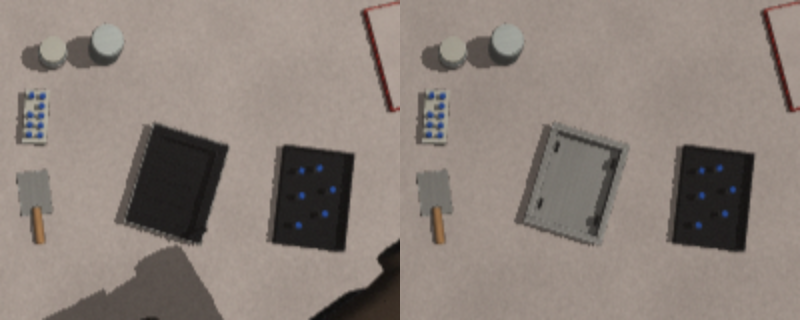

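The top view shows the steel trays and every bystander exactly where they were at the start. Handing in.

```bash
python3 -c "
from station import job_done
print(job_done())"
```

```text
the job is handed in; nothing more can be done
None
```

I handed the job in at about 34 s. The gripper is holding the liner still over the reader, but the first peel attempt went wrong and had to be redone.

**Final checks**
- **Position:** the liner's middle is within about 3 mm of the window centre and about 9.8 cm above it.
- **Level:** the camera fit gives about 3° of tilt. The tool itself leans about 5°, so the true tilt may be a little more.
- **Surroundings:** in the top camera view, the steel trays and the bystanders in that crop (rack, spatula, jar, can, vial tray) match the first picture. The bottle and reader also look unmoved, but I did not compare the beaker.

**What went wrong**
- **First peel:** I gripped the lug by its ends. At roughly 2.5–3.5 cm of lug rise the grip was too stiff, and the far corner lifted as well.
- **Reseating:** while pressing the liner back with the closed fingertips, the wrist force reached 97 N for a moment (the limit is 120 N). The liner later dropped back onto the rim when I opened the gripper.
- **Second peel:** the rubber pads dragged little by then, so the far corner lifted again more than once. I loosened the grip each time so it swung back down. The lug ended about 4.5 cm up with the far corner at or very near the rim in the scene picture; one pixel there is 4–5 mm. I then gripped firmly and lifted the liner out.

**Extra step:** the liner hung tilted by more than 10°, so I touched it down flat on free bench, at about 7 N, to level it before taking it to the reader.

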